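# Load the soap labelling carousel and index it to the next click

## Task

Lay the green soap bar flat in the one empty nest of the round index table and let go of it. Then push the table gently round anticlockwise (seen from above), by one of its upright push pegs, to the very next position where it clicks into its detent, and leave it latched there with nothing touching it; do not shove it hard, spin it or let it run well past that click, and leave all the other soap and goods where they are.

Things in the scene. Friction and masses are not known exactly. Their poses are not given: they have to be found in the camera images.
- green_bar: the green soap bar to load, with a paper band round its middle: 64 x 40 x 28 mm, 85 g, lying flat on the table; x along its length, origin at the centre of its underside
- empty_nest (a point): centre of the floor of the empty nest on the disc, 48 mm above the work surface and 90 mm from the axis; x points radially outward, along the nest. Inside 71 x 46 mm (3 to 3.5 mm play round the bar), white walls 4 mm thick, 8 mm high. Six nests, 60 degrees apart; the other five hold bars, tops 28 mm above the nest floor
- hub_top (a point): top centre of the index table's hub, on its vertical axis, 62 mm above the work surface. The aluminium disc is 300 mm across, its top at 48 mm; dark hub 44 mm across. A blue label applicator, 92 mm high, stands just outside the rim and does not turn. The disc starts stranded between two clicks
- red_peg_top (a point): centre of the top of the red push peg, 14 mm across, 45 mm tall on the disc (top at 93 mm), 135 mm from the axis, a quarter turn clockwise (from above) from the empty nest, at the start on the robot's side. Five like steel pegs stand at the same radius, one midway between each two nests; any may be pushed
- platter (a joint): turn of the disc in rad since the start, positive anticlockwise. Drag about 1 N at a peg. The next click, unseen (under the disc), is 0.48 to 0.92 rad on, varying. 0.18 rad before it the push needed rises to some 4 to 8 N; 0.09 rad before it the push drops to nothing and the disc jumps ahead into the click. Pushed on from there it resists again with 4 to 7 N (let go, it springs back) until forced out 0.09 rad beyond
- purple_bar: purple soap bar, loose on the table, 64 x 40 x 28 mm, x along its length, origin at the centre of its underside; leave it alone
- cream_bar: cream soap bar, loose on the table, 64 x 40 x 28 mm, x along its length, origin at the centre of its underside; leave it alone
- gourd: small glossy orange-brown gourd, 100 mm wide, 135 mm high, origin under its centre; leave it alone
- balm_jar: amber jar, 56 mm across, 60 mm high, origin under its centre; leave it alone
- tin: steel tin, 70 mm across, 70 mm high, origin under its centre; leave it alone
- brush: small brush lying on the table, origin under it; leave it alone
- nest_bar1: soap bar already in a nest of the index table, 64 x 40 x 28 mm, origin at the centre of its underside; it must stay in its nest
- nest_bar2: soap bar already in a nest of the index table, 64 x 40 x 28 mm, origin at the centre of its underside; it must stay in its nest
- nest_bar3: soap bar already in a nest of the index table, 64 x 40 x 28 mm, origin at the centre of its underside; it must stay in its nest
- nest_bar4: soap bar already in a nest of the index table, 64 x 40 x 28 mm, origin at the centre of its underside; it must stay in its nest
- nest_bar5: soap bar already in a nest of the index table, 64 x 40 x 28 mm, origin at the centre of its underside; it must stay in its nest
Things that resemble listed ones, but are neither listed nor needed, are in the scene too. Leave any orange look-alike of the nest_bar4 alone.

How it is judged (in metres and radians):
On the way, in this order (a step that is already met when the one before it is completed fails the run):
1. the green bar lies flat in the empty nest, let go of, before the table is turned on (x of green_bar in the frame of empty_nest between -0.005 and 0.005 m and y of green_bar in the frame of empty_nest between -0.005 and 0.005 m and z of green_bar in the frame of empty_nest below 0.003 m and angle between green_bar's own z axis and vertical below 0.08 rad and angle between the x axis of green_bar and the x axis of empty_nest, either way round below 0.15 rad and contact force between each of the fingers, the arm and green_bar below 0.1 N and value of joint platter below 0.25 rad), for 0.2 s.
2. the index table has been pushed on and latched in the next click, the green bar still in its nest (contact force between plunger_tip and pin0a above 0.3 N and contact force between plunger_tip and pin0b above 0.3 N and value of joint platter between 0.42 and 0.98 rad and x of green_bar in the frame of empty_nest between -0.005 and 0.005 m and y of green_bar in the frame of empty_nest between -0.005 and 0.005 m and z of green_bar in the frame of empty_nest below 0.003 m and angle between green_bar's own z axis and vertical below 0.08 rad and angle between the x axis of green_bar and the x axis of empty_nest, either way round below 0.15 rad), for 0.2 s.
At the end, for the whole second after the job is handed in: the index table rests, untouched, latched in the first click anticlockwise of its start (detent fully seated, 0.48 to 0.92 rad on); the green bar lies flat in the nest that was empty, within 5 mm of its centre, let go of; the other five bars are still in their nests (all of step 2 and contact force between each of the fingers, the arm and green_bar below 0.1 N and horizontal distance between nest_bar1 and hub_top between 0.084 and 0.096 m and horizontal distance between nest_bar2 and hub_top between 0.084 and 0.096 m and horizontal distance between nest_bar3 and hub_top between 0.084 and 0.096 m and horizontal distance between nest_bar4 and hub_top between 0.084 and 0.096 m and horizontal distance between nest_bar5 and hub_top between 0.084 and 0.096 m and angle between each of nest_bar1, nest_bar2, nest_bar3, nest_bar4, nest_bar5's own z axis and vertical below 0.1 rad and velocity of joint platter between -0.05 and 0.05 rad/s and contact force between each of the fingers, the arm and platter below 0.1 N).
It fails at once if the robot pushes the index table with more than 20 N (contact force between any of the fingers, the arm and platter above 20 N).
It fails at once if the index table is spun (faster than 3 rad/s) (velocity of joint platter above 3 rad/s or velocity of joint platter below -3 rad/s).
It fails at once if the table is turned well past the next click (1.3 rad from the start) (value of joint platter above 1.3 rad).
It fails at once if other goods are moved by more than 20 mm (distance of any of purple_bar, cream_bar, gourd, balm_jar, tin, brush from where it was at the start of the episode above 0.02 m).
It fails at once if a bar leaves its nest on the index table (horizontal distance between any of nest_bar1, nest_bar2, nest_bar3, nest_bar4, nest_bar5 and hub_top above 0.11 m or horizontal distance between any of nest_bar1, nest_bar2, nest_bar3, nest_bar4, nest_bar5 and hub_top below 0.07 m).
It also fails if it takes over 64 s, if anything falls off the work surface, if the arm or the gripper's body presses on something with over 40 N, if the wrist force passes 120 N, or if a joint passes its speed limit or range.

## Robot

A 6-joint arm with a two-finger parallel gripper is mounted at the origin on the work surface. World frame = base frame: x ahead of the robot, y to its left, z up, the work surface at z = 0. Lengths are in mm, angles in degrees, forces in N, time in s.
With the tool pointing down it reaches from about 350 to 850 mm from the base axis. Payload 8.1 kg.
Tool frame: the origin (TCP) lies midway between the tips of the shut fingers; the grasp point (between the pads) lies 19 mm behind it (grip_point_offset is the distance from the TCP to the grasp point, in mm); x points along the fingers, z is the direction in which the jaws open and shut, and the axes are right-handed (so a half turn about x gives the same grasp; the last joint's range is limited). The gripper opens to 85 mm and grips with 20 to 120 N. Pads are 22 mm wide; open, the fingers measure 114 mm over their backs; the gripper's body (76 mm by 85 mm) begins 54 mm behind the grasp point. The pads swing forward as they close: fully open they stand 13 mm farther back than shut.
Start: joints at [-75.252, 7.471, 85.268, -0, 87.261, -4.893], TCP at [201.695, -565.088, 205.092] pointing down, gripper open.
Joint ranges: [-169.43, 169.43], [-51.17, 129.36], [1.28, 143.12], [-76.62, 256.62], [0, 156.53], [-152.29, 152.29]. Speed limits (degrees/s): [136.94, 136.94, 159.86, 180, 180, 180].

## Interface

Orientations are given as [roll, pitch, yaw] about the fixed x, y, z axes, in that order (R = Rz(yaw) Ry(pitch) Rx(roll)).
In Python, from bench import sense, snapshot, hand_in, grip_point_offset gives the robot as it stands.
- The arm moves only by the tool carry_out, never from a script. Its argument "rows" is one flat list of numbers, 7 for each row, row after row: the turn, a rotation vector about the tool's x, y, z in units of 8 degrees (1.0 is 8 degrees), then the shift along the tool's x, y, z in units of 25 mm (1.0 is 25 mm), then the gripper command: -1 is fully open, 1 is shut, values between are in proportion. A call has 1 to 5 rows; each row is the pose to reach, as a shift and turn from the pose commanded when the call began, along the tool's axes at that moment; what a row does not reach only later rows make up. A row lasts 1/10 s, in which the tool goes at most 50 mm and 8.59 degrees, less where a joint would pass 70% of its speed; a pose out of reach is approached as far as the arm can. A call with a gripper value outside its range is refused whole. The fingers move at their own pace and stop on an object; "force" is the grip in N (left out, the last holds). Time passes only in rows, so rows that repeat a pose let the fingers close. It gives the time, the measured TCP pose, the force and the opening at its end, in the units of the state.
- sense(): the state, without advancing time (a new reading comes with each control period).
- snapshot(name): name is "scene" or "top" or "wrist"; returns a dict with "color" (420x560x3 uint8, red, green, blue), "fx", "fy", "cx", "cy" (pixels), "k1" (the pictures are not rectified: a ray, as slopes to the right and down, at radius r is drawn at 1 + k1 r^2 times it, then the intrinsics apply), "rvec" (rotation vector, rad) and "tvec" (3), from world to camera coordinates, as OpenCV has them; the wrist camera has in their place "T_tool_cam" (4x4, takes a point from camera to tool coordinates, whose origin is the TCP and whose axes are the tool frame's). Camera axes: x right, y down, z forward; pixel columns grow to the right and rows downward; lengths in mm; the calibration is good to about 2 mm. A picture is of the moment at which its call begins: read the wrist's pose just before it. There is no depth.
- hand_in(): hands the job in, once; it reports no verdict.
The state is a dict: "time": time; "joint_pos": joint angles; "qd": joint speeds; "joint_efforts": joint torques, N m; "tool_pos": TCP position; "tcp_rot": TCP orientation; "ft_force": force on the tool from outside, world axes, zero at the start; "wrist_torque": the same for the moment, N m; "finger_gap": finger opening in mm.
Only numpy, scipy, OpenCV 4.12 (cv2) and the standard library are available. Lean on these libraries where they do the work, as an engineer would, in place of code of your own. Each camera call takes 0.05 s, during which the arm holds its last target.

## Working session

There is one attempt and no reset: what is moved stays moved. The work goes in short steps, Python scripts to look and compute and a tool call to move; the robot and the scene stay as the last step left them, time stands still between calls to the robot, and variables do not carry over. Pictures are saved under pics/ and viewed, and the job is handed in when it is done.

Besides the shell and the picture viewer there is one more tool, called after "Request:" as a command line: name --argument value ..., lists and objects as JSON in quotes. carry_out: Moves the arm, as the interface text tells. Its arguments: {"type":"object","properties":{"rows":{"type":"array","items":{"type":"number"}},"force":{"type":"number"}},"required":["rows"]}

```bash
mkdir -p pics; cat > h.py <<'E'
import numpy as np, cv2
from bench import sense, snapshot, hand_in, grip_point_offset
from scipy.spatial.transform import Rotation as R
def Tcam(s, st=None):
    """returns world-from-camera R,t"""
    if 'rvec' in s:
        Rm=R.from_rotvec(np.ravel(s['rvec'])).as_matrix(); t=np.ravel(s['tvec'])
        return Rm.T, -Rm.T@t
    T=np.array(s['T_tool_cam']); Rt=R.from_euler('xyz',st['tcp_rot'],degrees=True).as_matrix()
    return Rt@T[:3,:3], Rt@T[:3,3]+np.array(st['tool_pos'])
def K(s): return np.array([[s['fx'],0,s['cx']],[0,s['fy'],s['cy']],[0,0,1.]]), np.array([s['k1'],0,0,0,0.])
def ray(s,uv,st=None):
    k,d=K(s); p=cv2.undistortPoints(np.array(uv,float).reshape(-1,1,2),k,d).reshape(-1,2)
    Rw,o=Tcam(s,st); return o, np.c_[p,np.ones(len(p))]@Rw.T
def plane(s,uv,z,st=None):
    o,d=ray(s,uv,st); return o+d*((z-o[2])/d[:,2])[:,None]
def proj(s,P,st=None):
    Rw,o=Tcam(s,st); k,d=K(s); pc=(np.array(P,float).reshape(-1,3)-o)@Rw
    return cv2.projectPoints(pc,np.zeros(3),np.zeros(3),k,d)[0].reshape(-1,2)
def tri(r1,r2):
    (o1,d1),(o2,d2)=r1,r2; d1=d1[0]/np.linalg.norm(d1[0]); d2=d2[0]/np.linalg.norm(d2[0])
    a=np.linalg.lstsq(np.c_[d1,-d2],o2-o1,rcond=None)[0]; p,q=o1+a[0]*d1,o2+a[1]*d2
    return (p+q)/2,np.linalg.norm(p-q)
def save(s,n,crop=None,sc=1):
    im=s['color'][:,:,::-1]
    if crop: x,y,X,Y=crop; im=im[y:Y,x:X]
    if sc!=1: im=cv2.resize(im,None,fx=sc,fy=sc,interpolation=cv2.INTER_CUBIC)
    cv2.imwrite('pics/'+n+'.png',im)
E
python3 - <<'E'
from h import *
import pickle
st=sense();print(st, grip_point_offset)
d={}
for n in('scene','top','wrist'):
    s=snapshot(n);d[n]=s;save(s,n+'0');
    print(n,{k:np.round(v,3).tolist() for k,v in s.items() if k!='color'})
pickle.dump((st,d),open('d0.pkl','wb'))
E
```

```text
{'time': 0.0, 'joint_pos': array([-7.52526059e+01,  7.51586496e+00,  8.53291797e+01, -5.29202509e-04,
        8.72594267e+01, -4.89370512e+00]), 'qd': array([ 0.07435074, -0.00262612,  0.04144288,  0.07863468,  0.0208499 ,
       -0.08193011]), 'joint_efforts': array([ 3.48803869e-04, -5.69390774e+01, -5.00551987e+01, -2.74285831e-04,
        1.47770788e-02,  2.64637328e-05]), 'tool_pos': array([ 201.53848796, -564.51942779,  204.03751592]), 'tcp_rot': array([175.3961683 ,  89.89552736, 105.03729334]), 'ft_force': array([-0.34277559, -0.09586086,  0.51955802]), 'wrist_torque': array([-0.01545933,  0.00573879, -0.00140404]), 'finger_gap': 85.395772037729} 18.700000000000003
scene {'fx': 450.321, 'fy': 450.321, 'cx': 277.102, 'cy': 213.595, 'k1': -0.007, 'rvec': [1.956, 1.698, -0.576], 'tvec': [-62.369, -353.464, 1600.973]}
top {'fx': 479.228, 'fy': 479.228, 'cx': 278.555, 'cy': 216.941, 'k1': 0.057, 'rvec': [2.171, -2.137, 0.199], 'tvec': [-47.545, 542.982, 1287.885]}
wrist {'fx': 314.191, 'fy': 314.191, 'cx': 277.275, 'cy': 211.313, 'k1': -0.073, 'T_tool_cam': [[0.001, -0.303, 0.953, -168.098], [-0.001, -0.953, -0.303, 78.359], [1.0, -0.001, -0.001, 0.617], [0.0, 0.0, 0.0, 1.0]]}
```

View pics/scene0.png

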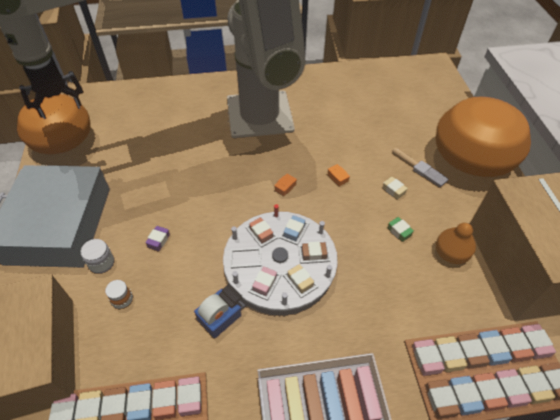

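View pics/top0.png

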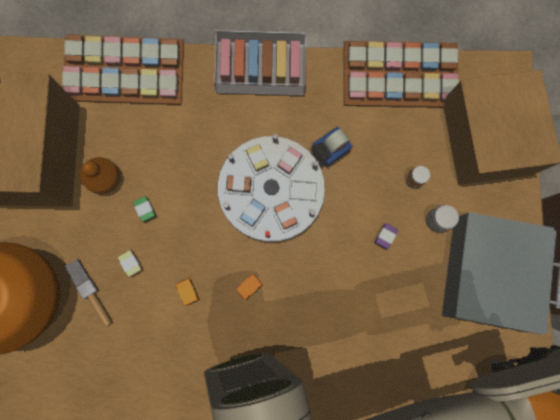

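View pics/wrist0.png

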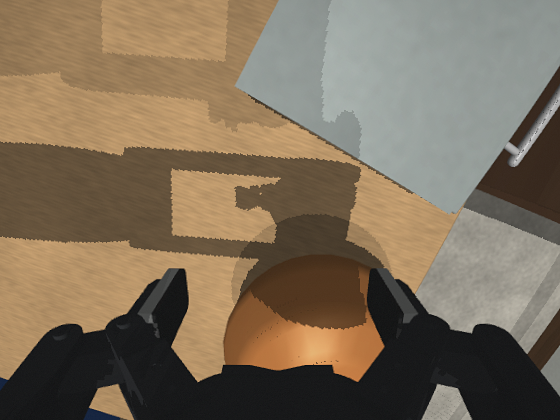

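The top view shows a green bar at (145,209), with loose bars in purple (387,237), cream (130,263) and orange look-alikes at (187,291) and (248,287). The disc centre is at (271,187), the empty nest at (303,190) and the red peg at (267,234). In the scene view these are green (401,228), nest (245,258) and red peg (276,209). I'll measure next.

```bash
python3 - <<'E'
from h import *
import pickle
st,d=pickle.load(open('d0.pkl','rb')); T,S=d['top'],d['scene']
def comp(s,f,box):
    hsv=cv2.cvtColor(s['color'],cv2.COLOR_RGB2HSV).astype(int); m=f(hsv)
    x,y,X,Y=box; mm=np.zeros(m.shape,np.uint8); mm[y:Y,x:X]=m[y:Y,x:X]
    n,l,stt,c=cv2.connectedComponentsWithStats(mm)
    return [(c[i].round(1).tolist(),int(stt[i,4])) for i in range(1,n) if stt[i,4]>4],mm
green=lambda h:(h[...,0]>45)&(h[...,0]<85)&(h[...,1]>110)&(h[...,2]>40)
red=lambda h:((h[...,0]<6)|(h[...,0]>174))&(h[...,1]>150)&(h[...,2]>90)
print(comp(T,green,(100,170,190,240))[0],comp(S,green,(370,200,430,260))[0])
print(comp(T,red,(255,222,280,245))[0],comp(S,red,(265,195,285,220))[0])
dark=lambda h:(h[...,2]<80)
print(comp(T,dark,(255,172,290,203))[0],comp(S,dark,(265,240,297,272))[0])
save(T,'topg',(100,170,190,240),8); save(T,'topn',(210,120,370,250),5)
save(S,'sceneg',(360,195,440,260),8); save(S,'scenen',(190,185,350,335),4)
E
```

```text
[] []
[([267.1, 233.7], 9)] [([275.8, 206.3], 12)]
[([271.6, 185.2], 78), ([270.9, 192.2], 15)] [([279.5, 261.0], 6)]
```

View pics/topn.png

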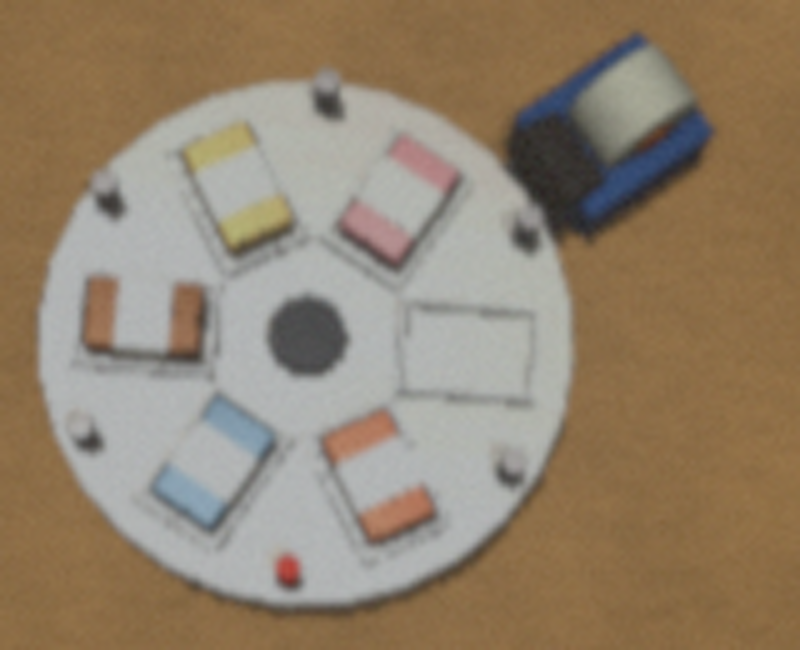

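View pics/topg.png

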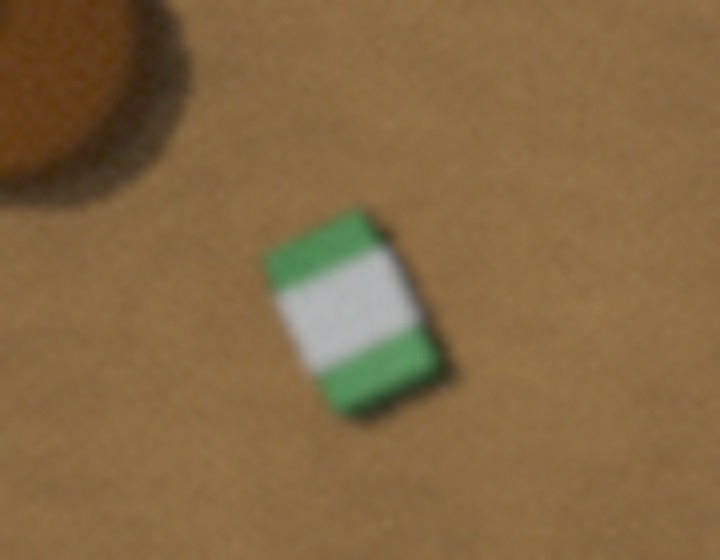

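View pics/scenen.png

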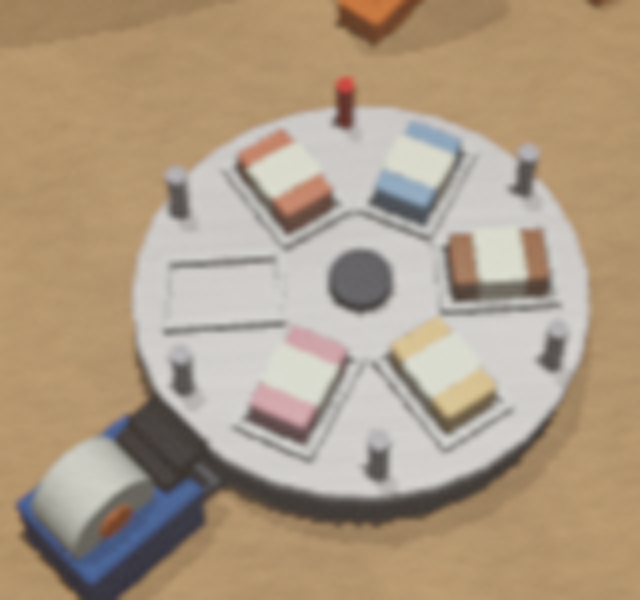

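View pics/sceneg.png

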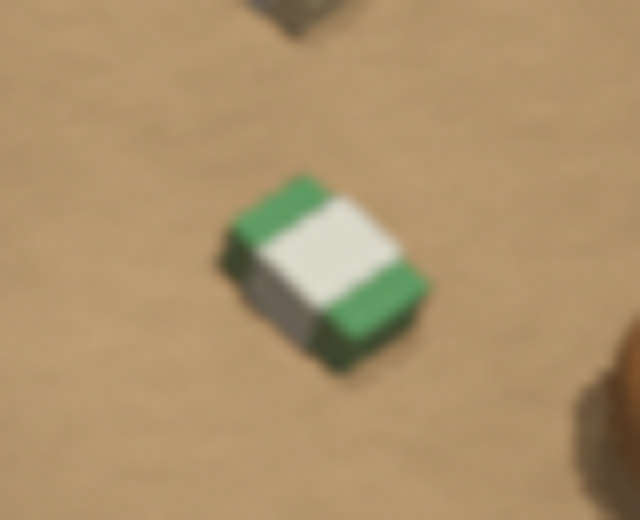

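Only one green bar is in view, a green block with a white band at top (144,209) and scene (401,226), so it is the one meant. Now for rough coordinates, with finer ones to follow from the wrist camera.

```bash
python3 - <<'E'
from h import *
import pickle
st,d=pickle.load(open('d0.pkl','rb')); T,S=d['top'],d['scene']
c=lambda p,o,k:np.array(p,float)/k+np.array(o)-0.5+0.5/k
pts={'green':(c((353,313),(100,170),8),c((330,252),(360,195),8)),
'hub':(c((307,336),(210,120),5),c((360,278),(190,185),4)),
'nest':(c((468,353),(210,120),5),c((224,294),(190,185),4)),
'red':(c((288,568),(210,120),5),c((345,84),(190,185),4)),
'pegR':(c((512,456),(210,120),5),c((178,174),(190,185),4)),
'pegApp':(c((527,220),(210,120),5),c((180,355),(190,185),4)),}
for k,(a,b) in pts.items():
    p,e=tri(ray(T,a),ray(S,b)); print(k,p.round(1),round(e,1),a,b)
q=plane(T,[c(p,(100,170),8) for p in [(358,212),(268,260),(345,412),(440,362)]],28); print(q.round(1), q.mean(0))
e=q-np.roll(q,1,0);print(np.linalg.norm(e,axis=1),np.degrees(np.arctan2(e[:,1],e[:,0])))
n=plane(T,[c(p,(210,120),5) for p in [(405,308),(402,395),(532,402),(533,312)]],50); print(n.round(1),n.mean(0))
for nm,uv,z in [('gourd',(100,175),50),('bigorange',(0,295),80),('cream',(130,263),28),('applic',(333,145),60),('purple',(387,237),28)]: print(nm,plane(T,[uv],z).round(0))
Rt=R.from_euler('xyz',st['tcp_rot'],degrees=True).as_matrix();print(Rt.round(2))
E
```

```text
green [562.5 336.1  26.8] 0.3 [143.6875 208.6875] [400.8125 226.0625]
hub [625.5 -17.6  57. ] 2.3 [271.  186.8] [279.625 254.125]
nest [ 619.6 -107.3   48.1] 1.3 [303.2 190.2] [245.625 258.125]
red [491.6  -8.9  92.3] 1.8 [267.2 233.2] [275.875 205.625]
pegR [ 553.5 -127.9   95.9] 2.3 [312.  210.8] [234.125 228.125]
pegApp [ 685.4 -137.2   89.3] 4.0 [315.  163.6] [234.625 273.375]
[[598.1 336.2  28. ]
 [580.5 366.   28. ]
 [527.6 336.7  28. ]
 [545.7 305.2  28. ]] [562.97956911 336.026509    28.        ]
[60.88032648 34.63669516 60.48296006 36.2785741 ] [  30.54456729  120.60647495 -151.00909455  -60.05902699]
[[ 644.3  -71.1   50. ]
 [ 594.7  -69.9   50. ]
 [ 592.2 -142.3   50. ]
 [ 643.4 -142.8   50. ]] [ 618.65886816 -106.50705088   50.        ]
gourd [[650. 453.  50.]]
bigorange [[324. 667.  80.]]
cream [[412. 364.  28.]]
applic [[ 748. -189.   60.]]
purple [[ 495. -344.   28.]]
[[-0.    0.94  0.34]
 [ 0.    0.34 -0.94]
 [-1.    0.   -0.  ]]
```

```bash
cat >> h.py <<'E'
def go(target=None,yawz=None,st=None):
    """shift in tool axes (units 25mm) and turn about tool x (units 8deg) to put TCP at target with tool z at world angle yawz, tool down"""
    st=st or sense(); Rt=R.from_euler('xyz',st['tcp_rot'],degrees=True).as_matrix(); p=np.array(st['tool_pos'])
    out={'t':round(st['time'],2),'p':p.round(1),'zang':round(np.degrees(np.arctan2(Rt[1,2],Rt[0,2])),2),'xax':Rt[:,0].round(3),'gap':round(st['finger_gap'],1),'F':st['ft_force'].round(1)}
    if target is not None: out['shift']=(Rt.T@(np.array(target)-p)/25).round(2)
    if yawz is not None:
        a=np.radians(yawz); z=np.array([np.cos(a),np.sin(a),0]); x=np.array([0,0,-1.]); Rd=np.c_[x,np.cross(z,x),z]
        out['turn']=(np.degrees(R.from_matrix(Rt.T@Rd).as_rotvec())/8).round(2)
    for k,v in out.items(): print(k,v,end=' | ')
    print()
E
python3 - <<'E'
from h import *
import pickle
st,d=pickle.load(open('d0.pkl','rb')); T,S=d['top'],d['scene']
for a,b in [((447,322),(105,168)),((460,213),(75,243))]: print(tri(ray(T,a),ray(S,b)))
go((562.5,336,200),-60.2)
E
```

```text
(array([ 267.94010264, -487.19946993,   77.24397646]), np.float64(8.164341551127404))
(array([ 553.36293634, -524.90845135,  108.26207863]), np.float64(12.29236226399415))
t 0.15 | p [ 201.6 -564.6  204.3] | zang -70.36 | xax [-0.     0.001 -1.   ] | gap 85.3 | F [ 0.1 -0.4  0.4] | shift [  0.22  25.71 -29.08] | turn [-1.27 -0.01 -0.  ] |
```

Request:
carry_out --rows '[0, 0, 0, -2, 0, 0, -1, -0.3, 0, 0, -2, 1.3, -1.45, -1, -0.3, 0, 0, -2, 2.6, -2.9, -1, -0.3, 0, 0, -2, 3.9, -4.35, -1, -0.3, 0, 0, -2, 5.2, -5.8, -1]'

```text
time: 0.65
tool_pos: [275.6, -383.1, 254.7]
tcp_rot: [156.4, 90.0, 88.4]
ft_force: [1.3, -0.2, 0.0]
finger_gap: 85.5
```

Request:
carry_out --rows '[0, 0, 0, 0, 1.3, -1.45, -1, -0.3, 0, 0, 0, 2.6, -2.9, -1, -0.3, 0, 0, 0, 3.9, -4.35, -1, -0.3, 0, 0, 0, 5.2, -5.8, -1, -0.3, 0, 0, 0, 6.5, -7.25, -1]'

```text
time: 1.15
tool_pos: [358.1, -154.0, 255.0]
tcp_rot: [41.3, 90.0, -24.3]
ft_force: [1.0, -0.1, 0.7]
finger_gap: 85.5
```

Request:
carry_out --rows '[0, 0, 0, 0, 1.3, -1.45, -1, -0.3, 0, 0, 0, 2.6, -2.9, -1, -0.3, 0, 0, 0, 3.9, -4.35, -1, -0.3, 0, 0, 0, 5.2, -5.8, -1, -0.3, 0, 0, 0, 6.5, -7.25, -1]'

```text
time: 1.65
tool_pos: [431.0, 78.6, 255.1]
tcp_rot: [52.4, 90.0, -10.8]
ft_force: [1.6, -0.4, -0.0]
finger_gap: 85.7
```

```bash
python3 -c "
from h import *
go((562.5,336,200),-60.2)"
```

```text
t 1.65 | p [431.   78.6 255.1] | zang -63.14 | xax [ 0. -0. -1.] | gap 85.7 | F [ 1.6 -0.4 -0. ] | shift [ 2.2   9.34 -6.81] | turn [-0.37  0.   -0.  ] |
```

Request:
carry_out --rows '[-0.37, 0, 0, 0, 1.6, -1.15, -1, -0.37, 0, 0, 0, 3.2, -2.3, -1, -0.37, 0, 0, 0, 4.8, -3.5, -1, -0.37, 0, 0, 0, 6.4, -4.7, -1, -0.37, 0, 0, 0.5, 8.0, -5.8, -1]'

```text
time: 2.15
tool_pos: [545.2, 298.7, 244.1]
tcp_rot: [84.7, 89.8, 24.5]
ft_force: [1.6, -0.2, 0.5]
finger_gap: 85.2
```

Request:
carry_out --rows '[0, 0, 0, 0.7, 1.34, -1.0, -1, 0, 0, 0, 1.7, 1.34, -1.0, -1, 0, 0, 0, 1.7, 1.34, -1.0, -1]'

```text
time: 2.45
tool_pos: [557.9, 334.1, 193.9]
tcp_rot: [-93.0, 89.4, -153.1]
ft_force: [-0.5, -0.1, -1.7]
finger_gap: 85.3
```

```bash
python3 -c "
from h import *
import pickle
st=sense();go((562.5,336,200),-60.2)
s=snapshot('wrist');save(s,'w1');pickle.dump((st,s),open('w1.pkl','wb'))
print(proj(s,[(562.5,336,28)],st))"
```

```text
t 2.45 | p [557.9 334.1 193.9] | zang -60.1 | xax [-0.009 -0.004 -1.   ] | gap 85.3 | F [-0.5 -0.1 -1.7] | shift [-0.25  0.2   0.03] | turn [ 0.01 -0.    0.07] | 
[[277.54294158 181.00015902]]
```

View pics/w1.png

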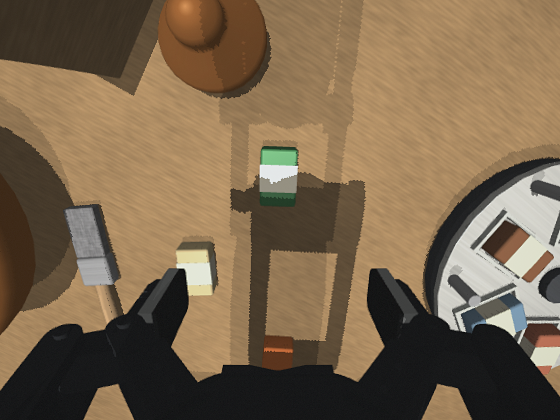

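The bar is at (279,177), aligned with the jaws; its lower half is in the arm's shadow, and the gourd (212,45) and cream bar (196,270) are clear. I'll measure it in this view and confirm with the enlarged crop.

```bash
python3 - <<'E'
from h import *
import pickle
st,s=pickle.load(open('w1.pkl','rb'))
save(s,'w1g',(240,130,320,225),6)
hsv=cv2.cvtColor(s['color'],cv2.COLOR_RGB2HSV).astype(int)
m=np.zeros(hsv.shape[:2],np.uint8)
sel=((hsv[...,0]>45)&(hsv[...,0]<90)&(hsv[...,1]>100))|((hsv[...,1]<70)&(hsv[...,2]>90))
m[140:215,250:310]=sel[140:215,250:310]
pts=np.argwhere(m)[:,::-1].astype(np.float32); r=cv2.minAreaRect(pts); print(r,m.sum())
b=cv2.boxPoints(r); q=plane(s,b,28,st); print(b.round(1).tolist()); print(q.round(1),q.mean(0)); e=np.roll(q,-1,0)-q; print(np.linalg.norm(e,axis=1),np.degrees(np.arctan2(e[:,1],e[:,0])))
T=pickle.load(open('d0.pkl','rb'))[1]['top']
E
```

```text
((277.82464599609375, 175.73423767089844), (38.34408187866211, 58.40440368652344), 2.12109637260437) 1533
[[257.6000061035156, 204.1999969482422], [259.70001220703125, 145.8000030517578], [298.1000061035156, 147.3000030517578], [295.8999938964844, 205.60000610351562]]
[[528.7 342.1  28. ]
 [585.9 370.9  28. ]
 [604.6 335.3  28. ]
 [548.4 304.4  28. ]] [566.92356498 338.20855028  28.        ]
[64.03823898 40.21987371 64.12429067 42.53420242] [  26.73012553  -62.26844795 -151.20061432  117.61746134]
```

View pics/w1g.png

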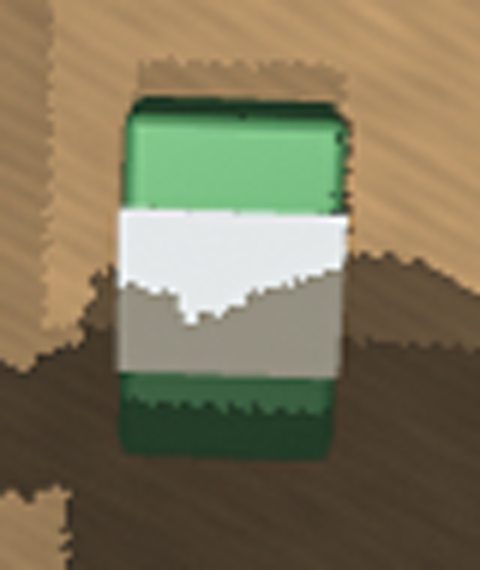

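```bash
python3 - <<'E'
from h import *
import pickle
st,s=pickle.load(open('w1.pkl','rb'))
b=np.array([(118,210),(348,215),(340,378),(117,372)])/6+np.array([240,130])-.42
q=plane(s,b,28,st); print(q.round(1),q.mean(0)); e=np.roll(q,-1,0)-q; print(np.linalg.norm(e,axis=1),np.degrees(np.arctan2(e[:,1],e[:,0])))
c=b.mean(0)
T=pickle.load(open('d0.pkl','rb'))[1]
print(tri(ray(s,[c],st),ray(T['top'],[(143.69,208.69)])),tri(ray(s,[c],st),ray(T['scene'],[(400.8,226.06)])))
go((564,336,120),-60.5)
E
```

```text
[[568.3 361.8  28. ]
 [587.9 325.9  28. ]
 [561.5 311.8  28. ]
 [542.2 347.6  28. ]] [564.96821873 336.79463601  28.        ]
[40.89938458 29.96693652 40.70898587 29.72698971] [ -61.4204805  -151.87228396  118.24306784   28.49240106]
(array([563.69254935, 336.76614176,  22.82893675]), np.float64(1.2790174657641795)) (array([564.20374033, 336.0990779 ,  27.85494857]), np.float64(2.30843868553145))
t 2.5 | p [558.8 333.7 196.9] | zang -60.16 | xax [-0.005 -0.003 -1.   ] | gap 85.1 | F [-0.7 -0.2 -0.4] | shift [3.08 0.25 0.02] | turn [ 0.04 -0.    0.04] |
```

Request:
carry_out --rows '[0.17, 0, 0, 1.5, 0.25, 0.02, -1, 0.17, 0, 0, 3.0, 0.25, 0.02, -1, 0.17, 0, 0, 4.0, 0.25, 0.02, -1, 0.17, 0, 0, 4.5, 0.25, 0.02, -1, 0.17, 0, 0, 4.5, 0.25, 0.02, -1]'

```text
time: 3.0
tool_pos: [565.7, 336.0, 87.3]
tcp_rot: [-90.3, 89.9, -151.9]
ft_force: [-0.7, 0.2, -0.6]
finger_gap: 85.3
```

```bash
python3 -c "
from h import *
import pickle
st=sense();go((564.3,336.5,6),-61.5)
s=snapshot('wrist');save(s,'w2');pickle.dump((st,s),open('w2.pkl','wb'))
go((564.3,336.5,6),-61.5)
print(proj(s,[(564.3,336.5,28)],st))"
```

```text
t 3.0 | p [565.7 336.   87.3] | zang -61.61 | xax [-0.001 -0.001 -1.   ] | gap 85.3 | F [-0.7  0.2 -0.6] | shift [ 3.25 -0.03 -0.04] | turn [-0.01 -0.    0.01] | 
t 3.05 | p [566.7 336.6  89.1] | zang -61.6 | xax [ 0.001  0.    -1.   ] | gap 85.4 | F [0.4 0.7 0.4] | shift [ 3.32 -0.09 -0.04] | turn [-0.01  0.   -0.01] | 
[[275.16958703 219.81446459]]
```

View pics/w2.png

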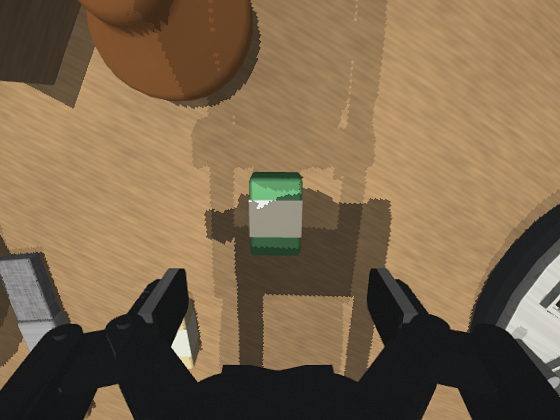

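The band is at (275.5,218.5) against a predicted (275.2,219.8), so the position holds. Descending.

Request:
carry_out --rows '[0, 0, 0, 1.5, -0.08, -0.04, -1, 0, 0, 0, 2.5, -0.08, -0.04, -1, 0, 0, 0, 3.0, -0.08, -0.04, -1, 0, 0, 0, 3.25, -0.08, -0.04, -1, 0, 0, 0, 3.25, -0.08, -0.04, -1]'

```text
time: 3.55
tool_pos: [564.7, 337.2, 7.4]
tcp_rot: [86.7, 89.9, 25.1]
ft_force: [-0.5, -0.3, 0.0]
finger_gap: 85.5
```

```bash
python3 -c "
from h import *
go((564.3,336.5,6),-61.5)
s=snapshot('wrist');save(s,'w3')
go((564.3,336.5,6),-61.5)"
```

```text
t 3.55 | p [564.7 337.2   7.4] | zang -61.56 | xax [ 0.001  0.001 -1.   ] | gap 85.5 | F [-0.5 -0.3  0. ] | shift [ 0.06 -0.03  0.02] | turn [-0.01  0.   -0.01] | 
t 3.6 | p [565.1 337.4   8.1] | zang -61.56 | xax [ 0.002  0.001 -1.   ] | gap 85.6 | F [-0.5  0.4  0.2] | shift [ 0.08 -0.05  0.02] | turn [-0.01  0.   -0.02] |
```

View pics/w3.png

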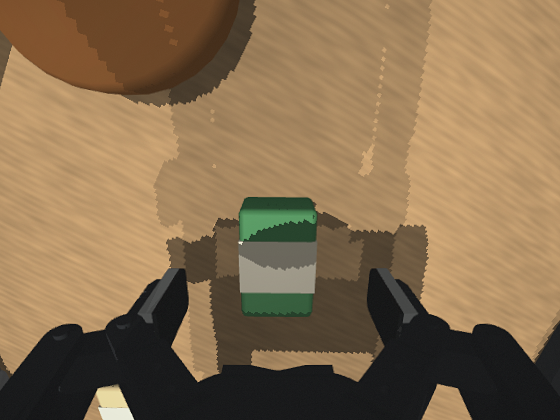

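The bar sits midway between the pads (bar at column 278, pads at 187 and 368). Closing.

Request:
carry_out --rows '[0, 0, 0, 0.08, 0, 0, 1, 0, 0, 0, 0.08, 0, 0, 1, 0, 0, 0, 0.08, 0, 0, 1, 0, 0, 0, 0.08, 0, 0, 1, 0, 0, 0, 0.08, 0, 0, 1]' --force 35

```text
time: 4.1
tool_pos: [564.1, 337.0, 4.6]
tcp_rot: [88.6, 90.0, 27.0]
ft_force: [-0.2, 0.6, -0.7]
finger_gap: 12.4
```

```bash
python3 -c "
from h import *
go((564.3,336.5,6),-61.5)
s=snapshot('wrist');save(s,'w4')
go((564.3,336.5,6),-61.5)"
```

```text
t 4.1 | p [564.1 337.    4.6] | zang -61.56 | xax [ 0.  0. -1.] | gap 12.4 | F [-0.2  0.6 -0.7] | shift [-0.06 -0.    0.02] | turn [-0.01  0.   -0.  ] | 
t 4.15 | p [564.  336.9   4.5] | zang -61.56 | xax [ 0.  0. -1.] | gap 4.7 | F [-0.3 -0.3 -0.6] | shift [-0.06  0.    0.02] | turn [-0.01  0.   -0.  ] |
```

View pics/w4.png

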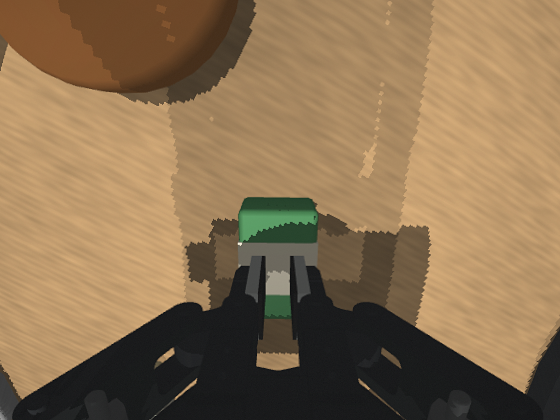

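The gap ran down to 4.7 mm: the fingers closed above the bar rather than on it. I'll look again at the shut fingers to see where the tips really are.

```bash
python3 -c "
from h import *
import pickle
st=sense();go((564.3,336.5,6),-61.5)
s=snapshot('wrist');save(s,'w5',(180,180,380,380),4);pickle.dump((st,s),open('w5.pkl','wb'))
s2=snapshot('scene');save(s2,'s5',(330,130,480,280),5)
go((564.3,336.5,6),-61.5)
st=sense()
for x in(0,-10,-20,-30): 
  P=np.array(s['T_tool_cam']);
  for y in(11,-11): 
    q=np.linalg.inv(P)@np.array([x,y,0,1]); print(x,y,277.3+314.2*q[0]/q[2],211.3+314.2*q[1]/q[2])
"
```

```text
t 4.15 | p [564.  336.9   4.5] | zang -61.56 | xax [ 0.  0. -1.] | gap 4.7 | F [-0.3 -0.3 -0.6] | shift [-0.06  0.    0.02] | turn [-0.01  0.   -0.  ] | 
t 4.25 | p [563.9 336.9   4.4] | zang -61.56 | xax [-0.  0. -1.] | gap -0.0 | F [0.5 0.3 0.4] | shift [-0.06  0.    0.02] | turn [-0.01 -0.    0.  ] | 
0 11 276.35568113965184 234.2291357068361
0 -11 276.43837082548873 268.59605025219014
-10 11 276.2963569595486 241.07138018804412
-10 -11 276.3857059169446 277.0247269375976
-20 11 276.2300319068083 248.72108095572818
-20 -11 276.3270722832252 286.40865933533263
-30 11 276.15538900909024 257.3301330165201
-30 -11 276.26139428155545 296.9199970879514
```

View pics/w5.png

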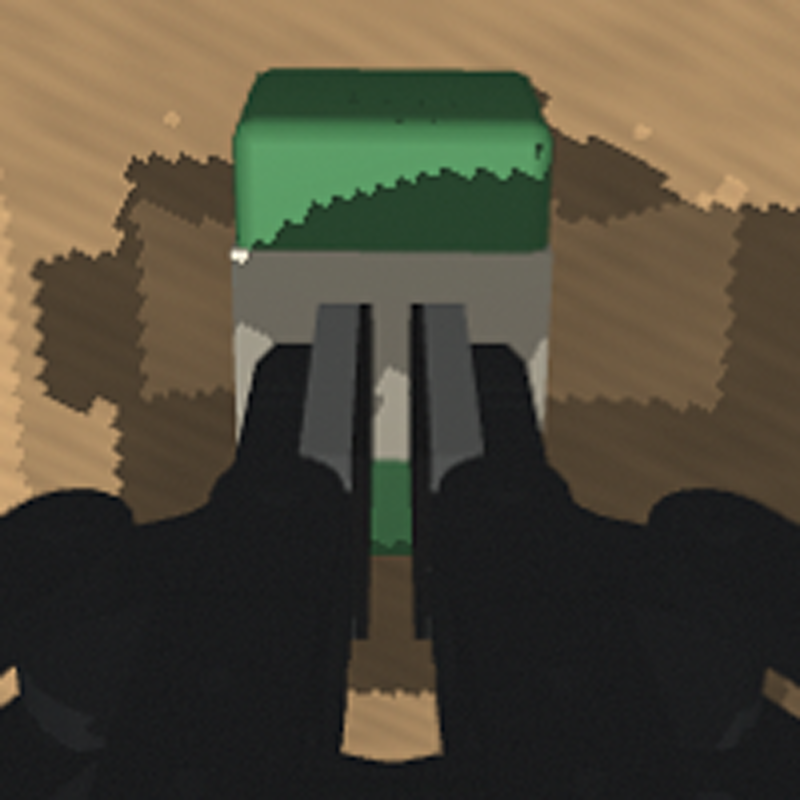

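View pics/s5.png

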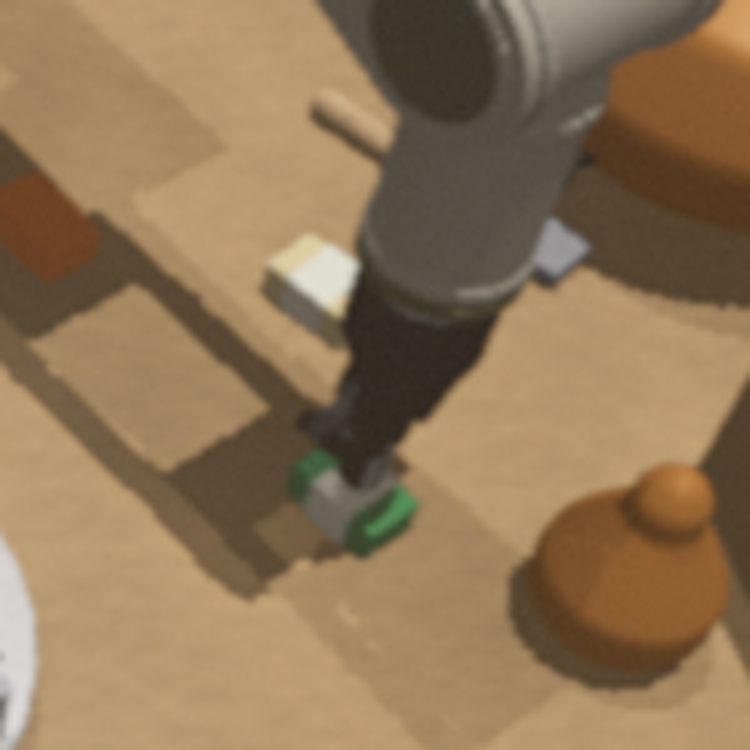

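The picture shows both pads above the band, with the tip edge at row 256. That puts the real tips about 26 mm behind the reported TCP, a discrepancy with the description. I'll open, lower the TCP by about 23 mm and check before closing.

Request:
carry_out --rows '[0, 0, 0, 0, 0, 0, -1, 0, 0, 0, 0, 0, 0, -1, 0, 0, 0, 0, 0, 0, -1, 0, 0, 0, 0, 0, 0, -1, 0, 0, 0, 0, 0, 0, -1]'

```text
time: 4.75
tool_pos: [563.9, 336.9, 4.4]
tcp_rot: [-81.1, 90.0, -142.6]
ft_force: [-0.2, -0.6, -0.5]
finger_gap: 72.1
```

Request:
carry_out --rows '[0, 0, 0, 0, 0, 0, -1, 0, 0, 0, 0.4, 0, 0, -1, 0, 0, 0, 0.7, 0, 0, -1, 0, 0, 0, 0.9, 0, 0, -1, 0, 0, 0, 0.9, 0, 0, -1]'

```text
time: 5.25
tool_pos: [562.7, 336.3, -20.0]
tcp_rot: [-92.1, 89.8, -153.6]
ft_force: [-0.0, -0.7, -0.8]
finger_gap: 85.5
```

```bash
python3 -c "
from h import *
go((564.3,336.5,-18),-61.5)
s=snapshot('wrist');save(s,'w6');s2=snapshot('scene');save(s2,'s6',(330,130,480,280),5)
go((564.3,336.5,-18),-61.5)"
```

```text
t 5.25 | p [562.7 336.3 -20. ] | zang -61.56 | xax [-0.003 -0.001 -1.   ] | gap 85.5 | F [-0.  -0.7 -0.8] | shift [-0.08  0.06  0.02] | turn [-0.01 -0.    0.02] | 
t 5.35 | p [563.6 336.8 -18.6] | zang -61.56 | xax [-0.001 -0.    -1.   ] | gap 85.7 | F [ 0.5  0.  -0.7] | shift [-0.02  0.02  0.02] | turn [-0.01 -0.    0.01] |
```

View pics/w6.png

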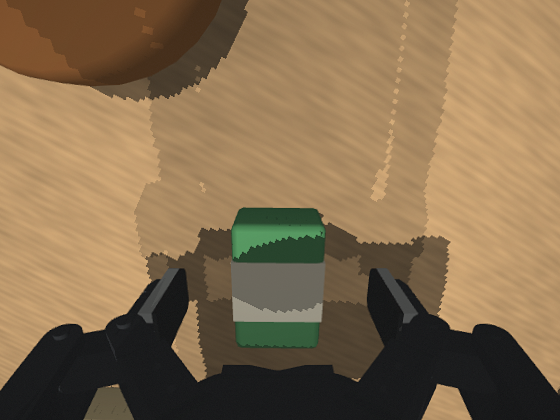

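View pics/s6.png

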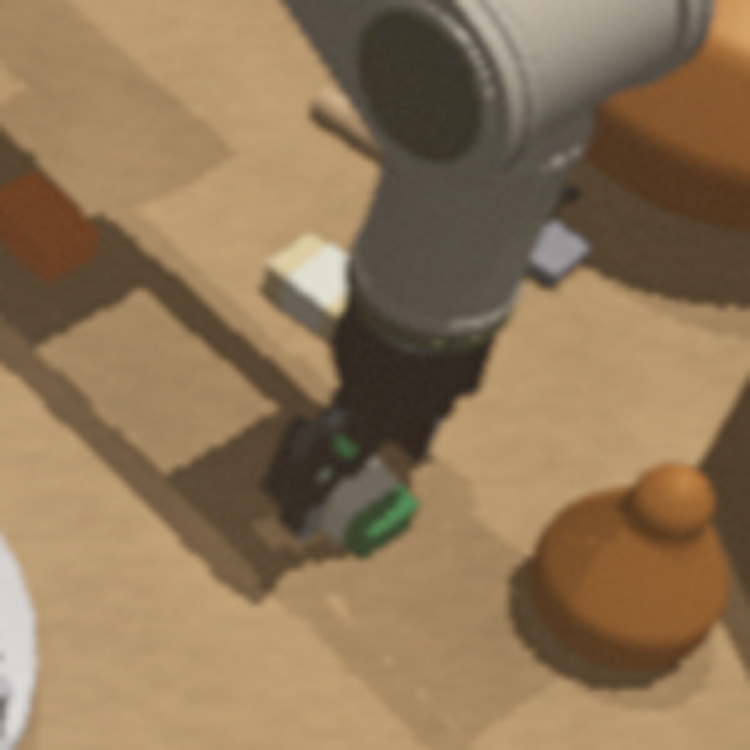

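The fingers now straddle the bar. Closing.

Request:
carry_out --rows '[0, 0, 0, 0, 0, 0, 1, 0, 0, 0, 0, 0, 0, 1, 0, 0, 0, 0, 0, 0, 1, 0, 0, 0, 0, 0, 0, 1, 0, 0, 0, 0, 0, 0, 1]' --force 35

```text
time: 5.85
tool_pos: [564.3, 337.1, -17.6]
tcp_rot: [90.8, 89.9, 29.2]
ft_force: [-0.5, -0.2, 2.8]
finger_gap: 39.3
```

```bash
python3 -c "
from h import *
import pickle
st=sense();go((564.3,336.5,-18),-61.5)
s=snapshot('wrist');save(s,'w7',(180,180,380,380),4);pickle.dump((st,s),open('w7.pkl','wb'))
go((564.3,336.5,-18),-61.5)"
```

```text
t 5.85 | p [564.3 337.1 -17.6] | zang -61.56 | xax [ 0.001  0.    -1.   ] | gap 39.3 | F [-0.5 -0.2  2.8] | shift [ 0.02 -0.01  0.02] | turn [-0.01 -0.   -0.01] | 
t 5.9 | p [564.3 337.2 -17.6] | zang -61.56 | xax [ 0.001  0.    -1.   ] | gap 39.1 | F [-0.2 -0.3  3. ] | shift [ 0.02 -0.01  0.02] | turn [-0.01 -0.   -0.01] |
```

View pics/w7.png

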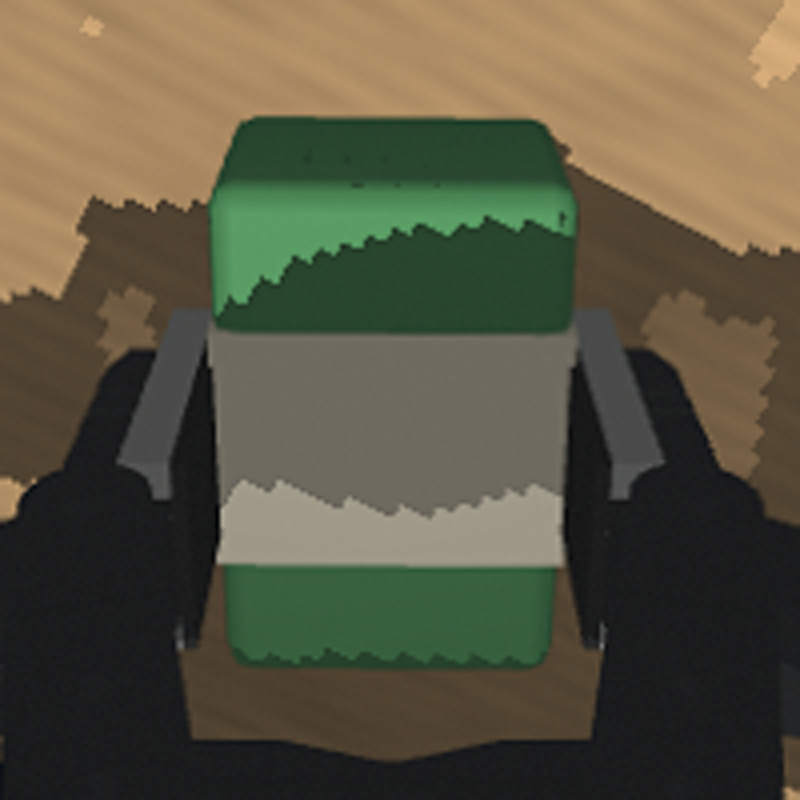

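Gripped: the gap is 39.1 mm and the bar is square between the pads. The tip edge at row 257.5 gives tips about 12 mm above the bar's underside, which clears the 8 mm nest walls. I'll lift, carry it toward the nest, and measure the bar in the grip.

```bash
python3 - <<'E'
from h import *
import pickle
st,s=pickle.load(open('w7.pkl','rb'))
b=np.array([(211,332),(577,332),(565,565),(218,563)])/4+np.array([180,180])-.375
q=plane(s,b,28,st); e=np.roll(q,-1,0)-q; print(q.mean(0),np.linalg.norm(e,axis=1),np.degrees(np.arctan2(e[:,1],e[:,0])))
Rt=R.from_euler('xyz',st['tcp_rot'],degrees=True).as_matrix()
print('bar in tool',Rt.T@(q.mean(0)-st['tool_pos']))
go((564,336,132),-61.5)
go((580,-80,132),-3.8)
E
```

```text
[565.53669318 336.89500206  28.        ] [39.63466437 30.19021376 40.3756981  29.92166058] [ -61.62778733 -151.42120812  117.98194338   27.16337379]
bar in tool [-45.60101885   0.96761937   0.78550154]
t 5.9 | p [564.3 337.2 -17.6] | zang -61.56 | xax [ 0.001  0.    -1.   ] | gap 39.1 | F [-0.2 -0.3  3. ] | shift [-5.98 -0.03  0.03] | turn [-0.01 -0.   -0.01] | 
t 5.9 | p [564.3 337.2 -17.6] | zang -61.56 | xax [ 0.001  0.    -1.   ] | gap 39.1 | F [-0.2 -0.3  3. ] | shift [-5.99 -7.39 14.97] | turn [-7.22  0.   -0.01] |
```

Request:
carry_out --rows '[0, 0, 0, -1, 0, 0, 1, 0, 0, 0, -2.5, 0, 0, 1, 0, 0, 0, -4, 0, 0, 1, 0, 0, 0, -6, 0, 0, 1, 0, 0, 0, -6, 0, 0, 1]'

```text
time: 6.4
tool_pos: [568.4, 339.1, 141.4]
tcp_rot: [88.0, 89.2, 26.4]
ft_force: [1.0, 1.0, 0.5]
finger_gap: 39.5
```

```bash
python3 - <<'E'
from h import *
go((605,-100,132),-3.8)
E
```

```text
t 6.4 | p [568.4 339.1 141.4] | zang -61.56 | xax [ 0.012  0.006 -1.   ] | gap 39.5 | F [1.  1.  0.5] | shift [ 0.29 -7.08 16.14] | turn [-7.22  0.05 -0.09] |
```

Request:
carry_out --rows '[-0.75, 0, 0, 0, -0.75, 1.7, 1, -1.5, 0, 0, 0, -1.5, 3.4, 1, -2.25, 0, 0, 0, -2.25, 5.1, 1, -3.0, 0, 0, 0, -3.0, 6.8, 1, -3.75, 0, 0, 0, -3.75, 8.5, 1]'

```text
time: 6.9
tool_pos: [582.3, 103.6, 131.5]
tcp_rot: [-122.8, 90.0, -154.1]
ft_force: [1.0, -0.4, -1.6]
finger_gap: 39.2
```

```bash
python3 - <<'E'
from h import *
go((605,-100,132),-3.8)
E
```

```text
t 6.9 | p [582.3 103.6 131.5] | zang -31.29 | xax [-0. -0. -1.] | gap 39.2 | F [ 1.  -0.4 -1.6] | shift [-0.02 -6.49  5.01] | turn [-3.44 -0.    0.  ] |
```

Request:
carry_out --rows '[-0.75, 0, 0, 0, -1.5, 1.2, 1, -1.5, 0, 0, 0, -3.0, 2.4, 1, -2.25, 0, 0, 0, -4.5, 3.6, 1, -3.0, 0, 0, 0, -6.0, 4.8, 1, -3.44, 0, 0, 0, -7.5, 6.0, 1]'

```text
time: 7.4
tool_pos: [612.1, -134.8, 131.5]
tcp_rot: [151.2, 90.0, 147.4]
ft_force: [1.7, -0.6, -1.2]
finger_gap: 39.2
```

```bash
python3 - <<'E'
from h import *
go((619,-215,132),-3.8)
E
```

```text
t 7.4 | p [ 612.1 -134.8  131.5] | zang -3.81 | xax [-0.  0. -1.] | gap 39.2 | F [ 1.7 -0.6 -1.2] | shift [-0.02 -3.18  0.49] | turn [-0. -0. -0.] |
```

Request:
carry_out --rows '[0, 0, 0, 0, -1.6, 0.25, 1, 0, 0, 0, 0, -3.1, 0.5, 1, 0, 0, 0, 0, -3.1, 0.5, 1, 0, 0, 0, 0, -3.1, 0.5, 1]'

```text
time: 7.8
tool_pos: [618.9, -211.8, 131.1]
tcp_rot: [144.6, 89.9, 140.4]
ft_force: [-0.5, 0.1, -1.8]
finger_gap: 39.1
```

```bash
python3 - <<'E'
from h import *
import pickle
st=sense();go((619,-107,132),-3.8)
s=snapshot('wrist');save(s,'w8');pickle.dump((st,s),open('w8.pkl','wb'))
print(proj(s,[(619.3,-107,48)],st))
E
```

```text
t 7.8 | p [ 618.9 -211.8  131.1] | zang -4.16 | xax [-0.001  0.001 -1.   ] | gap 39.1 | F [-0.5  0.1 -1.8] | shift [-0.03  4.18 -0.3 ] | turn [-0.04 -0.01 -0.  ] | 
[[266.39852416  74.88042034]]
```

View pics/w8.png

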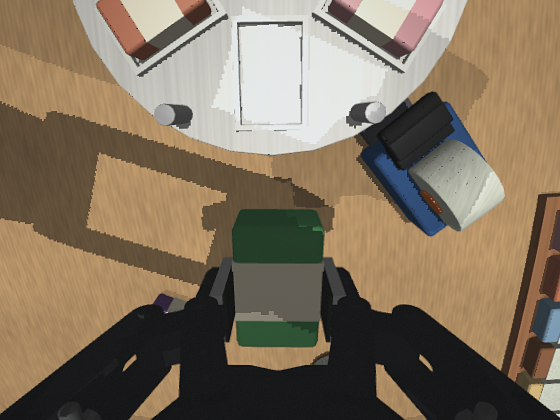

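Clear view: the empty nest is at (270,74), the applicator at (430,170), pegs at (173,115) and (368,113), and the bar in hand at (278,280). Next I'll enlarge the nest and the bar.

```bash
python3 - <<'E'
from h import *
import pickle
st,s=pickle.load(open('w8.pkl','rb'))
save(s,'w8n',(210,0,335,145),4); save(s,'w8b',(215,195,345,360),3.5) if 0 else save(s,'w8b',(215,195,345,360),4)
E
```

```text
(no output)
```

View pics/w8n.png

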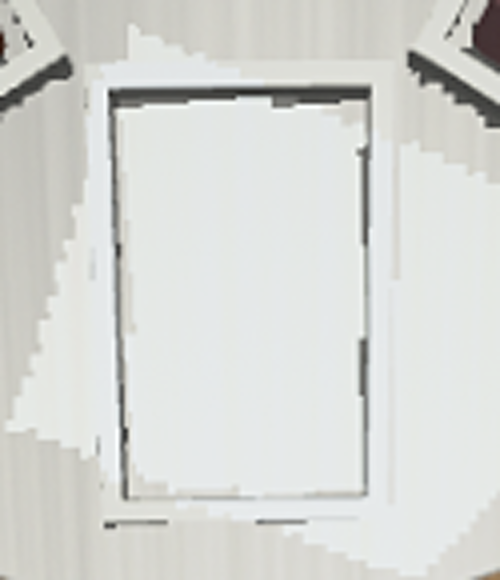

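View pics/w8b.png

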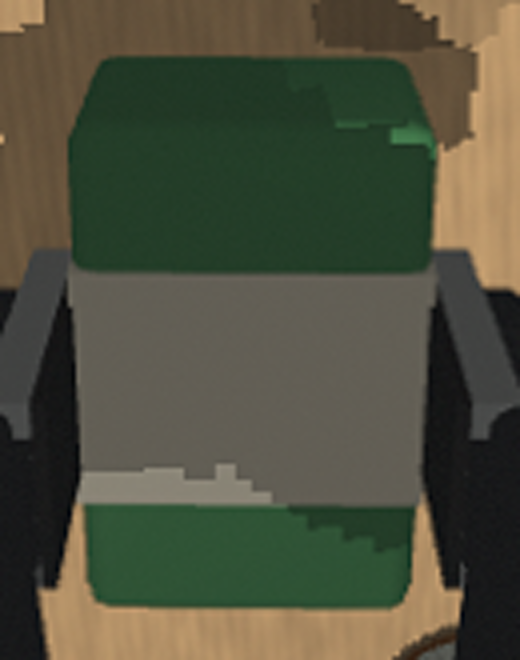

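```bash
python3 - <<'E'
from h import *
import pickle
st,s=pickle.load(open('w8.pkl','rb'))
Rt=R.from_euler('xyz',st['tcp_rot'],degrees=True).as_matrix(); tp=np.array(st['tool_pos'])
def rep(q):
    e=np.roll(q,-1,0)-q; print(q.mean(0).round(1),np.linalg.norm(e,axis=1).round(1),np.degrees(np.arctan2(e[:,1],e[:,0])).round(1))
    return q.mean(0)
n=np.array([(108,88),(371,88),(367,495),(124,498)])/4+np.array([210,0])-.375
N=rep(plane(s,n,56,st))
b=np.array([(71,272),(435,270),(420,505),(80,505)])/4+np.array([215,195])-.375
B=rep(plane(s,b,tp[2]+45.6,st))
print('bar in tool',Rt.T@(B-tp)); print('zang',np.degrees(np.arctan2(Rt[1,2],Rt[0,2])))
# nest height from two views: inner centre in w8 and in top
T=pickle.load(open('d0.pkl','rb'))[1]
print(tri(ray(s,[n.mean(0)],st),ray(T['top'],[(303.2,190.2)])),tri(ray(s,[n.mean(0)],st),ray(T['scene'],[(245.6,258.1)])))
E
```

```text
[ 622.3 -107.6   56. ] [46.  69.8 45.6 70.4] [ -4.4 -93.8 176.4  86.5]
[ 619.8 -211.7  176.7] [39.4 30.4 39.6 30.2] [ -3.9 -94.7 175.8  85. ]
bar in tool [-45.60066557   0.13531195   0.82906113]
zang -4.1572142420537315
(array([ 621.4604414 , -106.09334993,   43.70135193]), np.float64(2.39713906690306)) (array([ 622.51492832, -107.15535436,   53.35770991]), np.float64(1.7458259135045755))
```

The nest centre is (622.3,-107.6) with inside 46 x 70 mm, axis -3.8°, and height between 44 and 53 mm across the views, which fits the description. I'll move above it.

```bash
python3 - <<'E'
from h import *
go((621.5,-108,60),-3.8)
E
```

```text
t 7.85 | p [ 619.  -210.6  131.2] | zang -4.07 | xax [-0.001  0.001 -1.   ] | gap 39.4 | F [ 0.3  0.8 -1.3] | shift [ 2.85  4.1  -0.19] | turn [-0.03 -0.01 -0.01] |
```

Request:
carry_out --rows '[-0.03, 0, 0, 0, 1.5, -0.05, 1, -0.03, 0, 0, 0, 3.0, -0.1, 1, -0.03, 0, 0, 0.5, 4.1, -0.2, 1, -0.03, 0, 0, 1.5, 4.1, -0.2, 1, -0.03, 0, 0, 2.5, 4.1, -0.2, 1]'

```text
time: 8.35
tool_pos: [622.2, -105.2, 69.5]
tcp_rot: [2.3, 89.9, -1.2]
ft_force: [0.3, -0.5, -0.7]
finger_gap: 39.3
```

Request:
carry_out --rows '[0, 0, 0, 0.3, 0, 0, 1, 0, 0, 0, 0.3, 0, 0, 1, 0, 0, 0, 0.3, 0, 0, 1]'

```text
time: 8.65
tool_pos: [622.3, -108.1, 63.0]
tcp_rot: [-5.4, 89.9, -9.1]
ft_force: [-0.2, 0.2, -0.1]
finger_gap: 39.1
```

```bash
python3 - <<'E'
from h import *
import pickle
st=sense();go((621.5,-108,40),-3.8)
s=snapshot('wrist');save(s,'w9');pickle.dump((st,s),open('w9.pkl','wb'))
s=snapshot('top');save(s,'t9',(240,140,340,230),7)
s=snapshot('scene');save(s,'s9',(190,185,350,335),4)
go((621.5,-108,40),-3.8)
E
```

```text
t 8.65 | p [ 622.3 -108.1   63. ] | zang -3.77 | xax [ 0.001 -0.    -1.   ] | gap 39.1 | F [-0.2  0.2 -0.1] | shift [ 0.92  0.   -0.03] | turn [0.   0.01 0.  ] | 
t 8.8 | p [ 622.9 -108.8   63.7] | zang -3.81 | xax [ 0.003 -0.001 -1.   ] | gap 39.3 | F [-0.  -1.3 -0.7] | shift [ 0.95  0.03 -0.06] | turn [-0.    0.02  0.  ] |
```

View pics/w9.png

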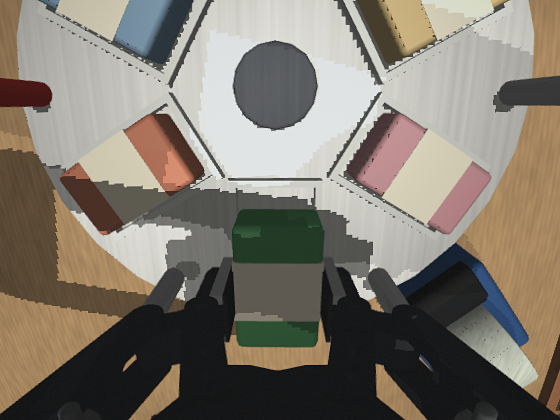

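View pics/s9.png

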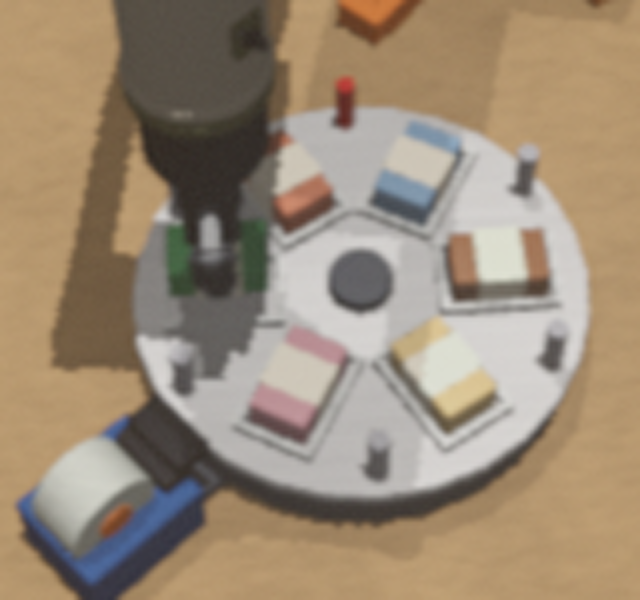

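```bash
python3 - <<'E'
from h import *
import pickle
st,s=pickle.load(open('w9.pkl','rb'))
g=cv2.cvtColor(s['color'],cv2.COLOR_RGB2GRAY); m=np.zeros(g.shape,np.uint8); m[30:140,220:330]=(g[30:140,220:330]<105)
n,l,stt,c=cv2.connectedComponentsWithStats(m); i=1+np.argmax(stt[1:,4]); cn,_=cv2.findContours((l==i).astype(np.uint8),0,2)
e=cv2.fitEllipse(max(cn,key=len)); print(e)
h=plane(s,[e[0]],62,st)[0]; print('hub',h)
for a in(-93.8,): print(h[:2]+90*np.array([np.cos(np.radians(a)),np.sin(np.radians(a))]))
for (u,v) in [((222,180),(325,180)),]: print(plane(s,[u,v],56,st))
save(s,'w9n',(200,150,350,270),5)
E
```

```text
((274.753173828125, 84.82608795166016), (82.69844055175781, 87.31085968017578), 2.695937395095825)
hub [627.83567064 -17.40257196  62.        ]
[ 621.8710196  -107.20470411]
[[594.39464333 -65.67244112  56.        ]
 [652.80670913 -69.6300406   56.        ]]
```

View pics/w9n.png

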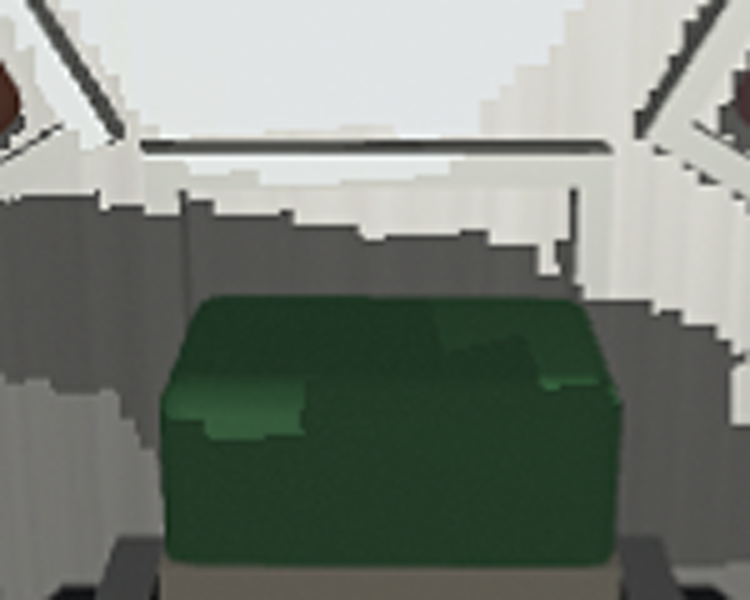

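Hub-based check: the nest should be at (621.9,-107.2), which agrees with (622.3,-107.6). The nest inner sides centre on column 275.8 and the bar on 278.1, so a 1 mm shift, then down.

Request:
carry_out --rows '[0, 0, 0, 0, 0, -0.04, 1, 0, 0, 0, 0.4, 0, -0.04, 1, 0, 0, 0, 0.7, 0, -0.04, 1, 0, 0, 0, 0.9, 0, -0.04, 1, 0, 0, 0, 0.9, 0, -0.04, 1]'

```text
time: 9.3
tool_pos: [619.4, -108.1, 37.5]
tcp_rot: [169.5, 89.8, 165.7]
ft_force: [-0.3, -0.1, -0.7]
finger_gap: 39.2
```

```bash
python3 - <<'E'
from h import *
import pickle
st=sense();go((621.5,-108,31),-3.8)
s=snapshot('wrist');save(s,'w10',(190,150,360,360),3.5);pickle.dump((st,s),open('w10.pkl','wb'))
go((621.5,-108,31),-3.8)
E
```

```text
t 9.3 | p [ 619.4 -108.1   37.5] | zang -3.8 | xax [-0.003  0.001 -1.   ] | gap 39.2 | F [-0.3 -0.1 -0.7] | shift [0.26 0.01 0.09] | turn [-0.   -0.02 -0.  ] | 
t 9.35 | p [ 619.9 -108.2   38.3] | zang -3.8 | xax [-0.002  0.    -1.   ] | gap 39.2 | F [-0.2  0.1 -0.6] | shift [0.29 0.01 0.06] | turn [-0.   -0.01 -0.  ] |
```

View pics/w10.png

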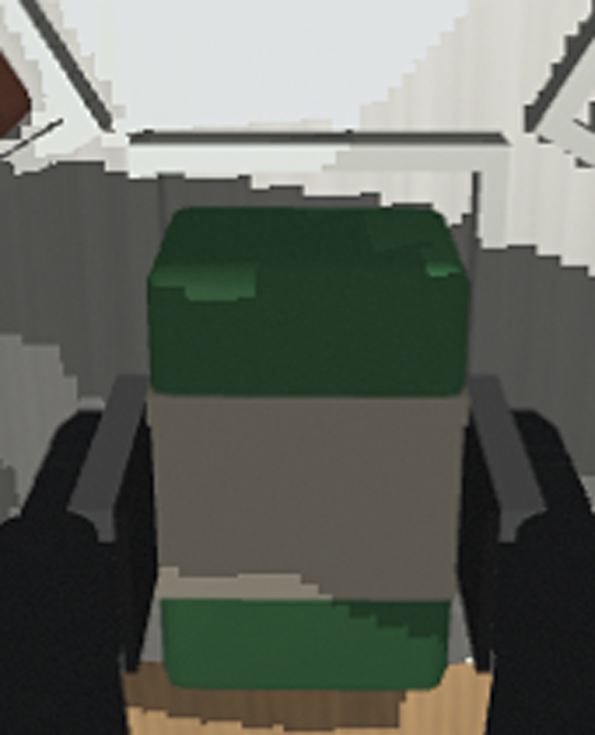

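The bar is left of nest centre by about 3 px (2 mm), matching the unsettled x of 619.4. I'll let it settle and recheck.

Request:
carry_out --rows '[0, 0, 0, 0, 0, 0, 1, 0, 0, 0, 0, 0, 0, 1, 0, 0, 0, 0, 0, 0, 1]'

```text
time: 9.65
tool_pos: [621.0, -108.5, 39.8]
tcp_rot: [-10.3, 90.0, -14.1]
ft_force: [0.1, 0.2, -0.8]
finger_gap: 39.3
```

```bash
python3 - <<'E'
from h import *
import pickle
st=sense();go((621.5,-108,31),-3.8)
s=snapshot('wrist');save(s,'w11',(190,150,360,360),3.5);pickle.dump((st,s),open('w11.pkl','wb'))
go((621.5,-108,31),-3.8)
E
```

```text
t 9.65 | p [ 621.  -108.5   39.8] | zang -3.8 | xax [ 0.001 -0.    -1.   ] | gap 39.3 | F [ 0.1  0.2 -0.8] | shift [0.35 0.02 0.02] | turn [0.   0.01 0.  ] | 
t 9.7 | p [ 620.9 -108.4   39.8] | zang -3.8 | xax [ 0.001 -0.    -1.   ] | gap 39.0 | F [ 0.6 -0.4 -1.8] | shift [0.35 0.02 0.02] | turn [0. 0. 0.] |
```

View pics/w11.png

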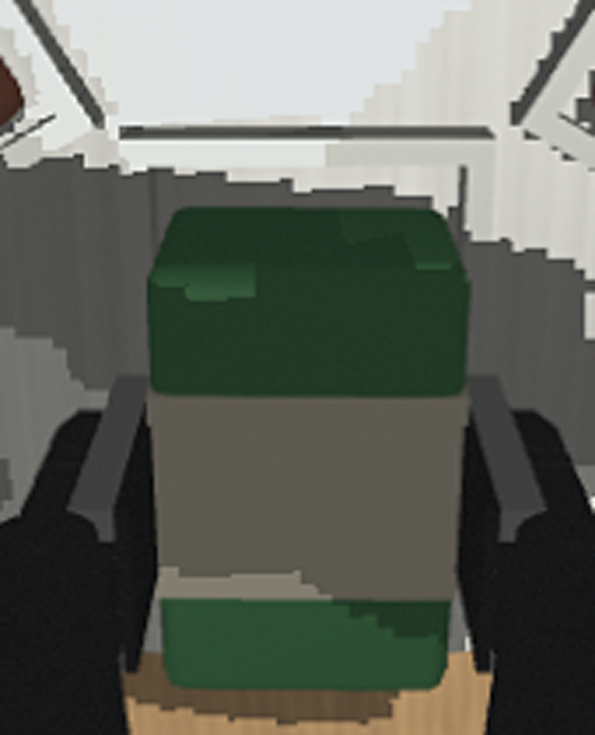

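```bash
python3 - <<'E'
from h import *
import pickle
st,s=pickle.load(open('w11.pkl','rb'))
Rt=R.from_euler('xyz',st['tcp_rot'],degrees=True).as_matrix(); tp=np.array(st['tool_pos'])
f=lambda x,y:np.array((x,y))/3.5+np.array([190,150])-.36
for n,u,z in [('inner wall edge',(309,167),56),('outer wall base',(309,128),48),('wall top outer',(309,139),56),('bar bottom edge',(309,207),tp[2]+17.6),('bar top edge',(309,272),tp[2]+45.6),('nest side L',(153,180),56),('R',(464,180),56)]:
    P=plane(s,[f(*u)],z,st)[0]; print(n,P.round(1),'tool',(Rt.T@(P-tp)).round(1))
b=np.array([(150,396),(467,396),(452,600),(161,600)])/3.5+np.array([190,150])-.36
q=plane(s,b,tp[2]+45.6,st); print(q.mean(0),Rt.T@(q.mean(0)-tp))
E
```

```text
inner wall edge [624.5 -72.1  56. ] tool [-16.2  36.5   1.1]
outer wall base [624.8 -68.3  48. ] tool [-8.2 40.3  1.2]
wall top outer [624.8 -68.   56. ] tool [-16.2  40.6   1.1]
bar bottom edge [624.1 -77.7  57.4] tool [-17.6  30.9   1.1]
bar top edge [624.1 -77.1  85.4] tool [-45.6  31.5   1. ]
nest side L [602.  -72.5  56. ] tool [-16.2  34.6 -21.3]
R [646.6 -75.6  56. ] tool [-16.2  34.5  23.4]
[ 621.78692062 -108.52652036   85.39808359] [-4.55994177e+01 -2.15835101e-02  8.33921753e-01]
```

The bar needs +1 mm in tool y (nest centre at y=1.0, z=1.05; bar at 0.0, 0.83). Lowering.

Request:
carry_out --rows '[0, 0, 0, 0.0, 0.04, 0.01, 1, 0, 0, 0, 0.12, 0.04, 0.01, 1, 0, 0, 0, 0.22, 0.04, 0.01, 1, 0, 0, 0, 0.3, 0.04, 0.01, 1, 0, 0, 0, 0.3, 0.04, 0.01, 1]'

```text
time: 10.2
tool_pos: [620.5, -107.3, 31.2]
tcp_rot: [168.9, 89.9, 165.1]
ft_force: [-0.2, 0.5, -0.6]
finger_gap: 39.4
```

Request:
carry_out --rows '[0, 0, 0, 0.02, 0, 0, 1, 0, 0, 0, 0.03, 0, 0, 1]'

```text
time: 10.4
tool_pos: [621.0, -107.5, 31.1]
tcp_rot: [-29.7, 90.0, -33.5]
ft_force: [-0.1, 0.4, -1.6]
finger_gap: 39.4
```

```bash
python3 - <<'E'
from h import *
import pickle
st=sense();go((621.5,-108,31),-3.8)
s=snapshot('wrist');save(s,'w12',(190,150,360,360),3.5);pickle.dump((st,s),open('w12.pkl','wb'))
go((621.5,-108,31),-3.8)
E
```

```text
t 10.4 | p [ 621.  -107.5   31.1] | zang -3.8 | xax [ 0. -0. -1.] | gap 39.4 | F [-0.1  0.4 -1.6] | shift [ 0.01 -0.02  0.02] | turn [-0.  0.  0.] | 
t 10.45 | p [ 621.1 -107.5   31.2] | zang -3.8 | xax [ 0. -0. -1.] | gap 39.5 | F [ 1.  -0.2 -0.1] | shift [ 0.01 -0.02  0.02] | turn [-0.  0.  0.] |
```

View pics/w12.png

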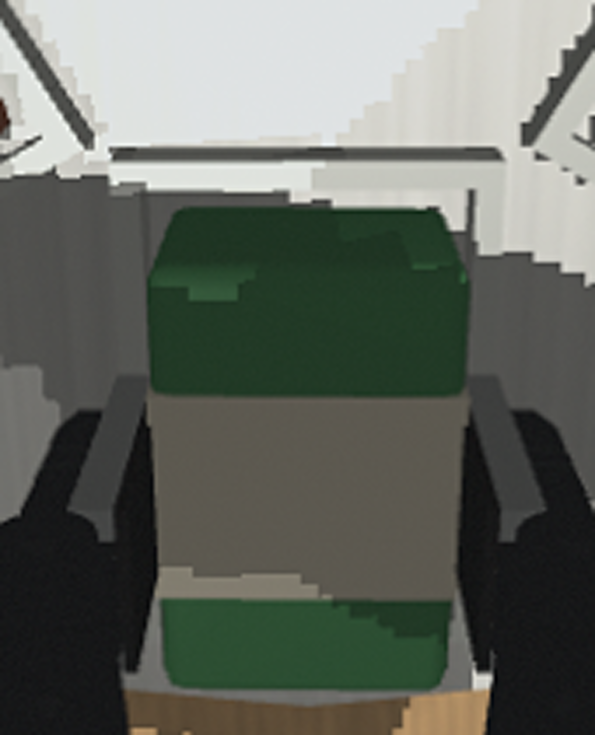

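The bar is between the nest walls, centred at column 309. Releasing.

Request:
carry_out --rows '[0, 0, 0, 0.03, 0, 0, 1, 0, 0, 0, 0.03, 0, 0, -0.3, 0, 0, 0, 0.03, 0, 0, -0.3, 0, 0, 0, 0.03, 0, 0, -0.3]'

```text
time: 10.85
tool_pos: [621.1, -107.4, 30.6]
tcp_rot: [-8.3, 90.0, -12.1]
ft_force: [-0.2, -0.8, 0.2]
finger_gap: 55.6
```

```bash
python3 - <<'E'
from h import *
go((621.5,-108,31),-3.8)
s=snapshot('wrist');save(s,'w13')
E
```

```text
t 10.85 | p [ 621.1 -107.4   30.6] | zang -3.8 | xax [ 0. -0. -1.] | gap 55.6 | F [-0.2 -0.8  0.2] | shift [-0.02 -0.02  0.02] | turn [0. 0. 0.] |
```

View pics/w13.png

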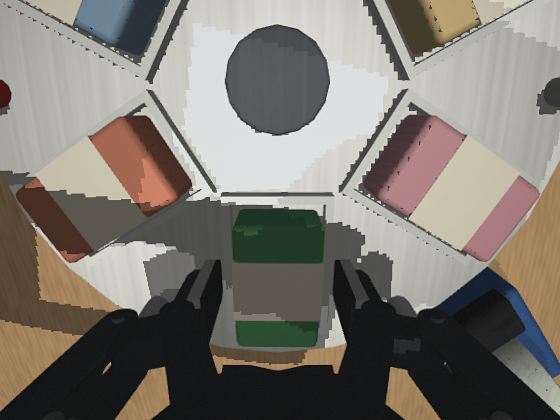

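Released: the gap is 55.6 mm and the bar lies in the nest (278,280) with the fingers clear. Raise and check from above.

Request:
carry_out --rows '[0, 0, 0, -0.5, 0, 0, -0.3, 0, 0, 0, -1.5, 0, 0, -0.3, 0, 0, 0, -3, 0, 0, -0.3, 0, 0, 0, -4.5, 0, 0, -0.3, 0, 0, 0, -4.5, 0, 0, -0.3]'

```text
time: 11.4
tool_pos: [625.3, -108.5, 151.7]
tcp_rot: [-10.7, 89.3, -14.5]
ft_force: [1.1, -0.6, 1.6]
finger_gap: 55.2
```

Request:
carry_out --rows '[0, 0, 0, 0, -1.5, 0, -0.3, 0, 0, 0, 0, -3, 0, -0.3, 0, 0, 0, 0, -3, 0, -0.3, 0, 0, 0, 0, -3, 0, -0.3]'

```text
time: 11.8
tool_pos: [615.9, -183.0, 143.4]
tcp_rot: [24.6, 90.0, 20.7]
ft_force: [0.4, 0.2, -0.8]
finger_gap: 55.5
```

```bash
python3 - <<'E'
from h import *
import pickle
st=sense();go((492,37,142),-94)
s=snapshot('wrist');save(s,'w14');save(s,'w14n',(210,0,335,150),4);pickle.dump((st,s),open('w14.pkl','wb'))
E
```

```text
t 11.8 | p [ 615.9 -183.   143.4] | zang -3.91 | xax [ 0.  0. -1.] | gap 55.5 | F [ 0.4  0.2 -0.8] | shift [ 0.05  8.44 -5.54] | turn [11.26  0.   -0.  ] |
```

View pics/w14.png

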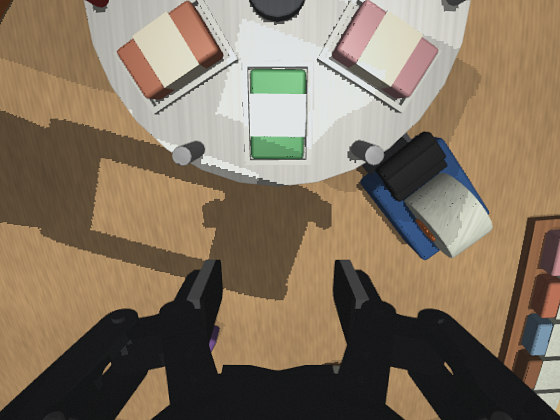

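View pics/w14n.png

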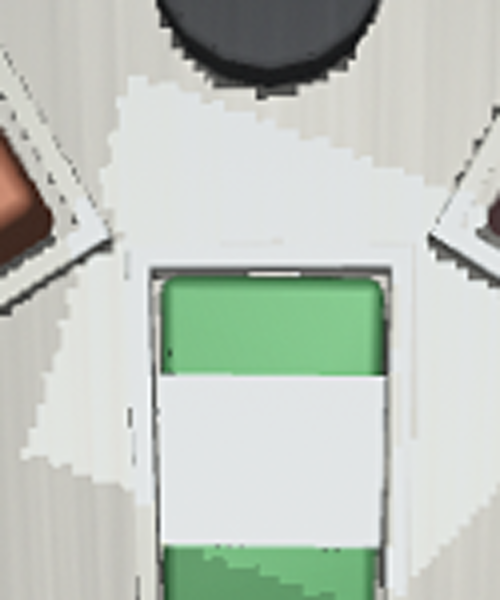

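The bar sits flat and centred in the nest, with green edges even inside the white walls. Next is the red peg: shut the gripper and turn it so tool +z points along the push.

Request:
carry_out --rows '[1, 0, 0, 0, 0.9, -0.6, 1, 2, 0, 0, 0, 1.8, -1.2, 1, 3, 0, 0, 0, 2.7, -1.8, 1, 4, 0, 0, 0, 3.6, -2.4, 1, 5, 0, 0, 0, 4.5, -3.0, 1]'

```text
time: 12.35
tool_pos: [548.0, -62.8, 143.1]
tcp_rot: [103.0, 90.0, 58.9]
ft_force: [0.5, 0.6, 0.8]
finger_gap: -0.1
```

```bash
python3 - <<'E'
from h import *
go((492,37,142),-94)
E
```

```text
t 12.35 | p [548.  -62.8 143.1] | zang -44.04 | xax [ 0.  0. -1.] | gap -0.1 | F [0.5 0.6 0.8] | shift [ 0.04  1.31 -4.38] | turn [ 6.24 -0.   -0.  ] |
```

Request:
carry_out --rows '[1, 0, 0, 0, 0.3, -0.9, 1, 2, 0, 0, 0, 0.6, -1.8, 1, 3, 0, 0, 0, 0.9, -2.7, 1, 4, 0, 0, 0, 1.2, -3.6, 1, 5, 0, 0, 0, 1.3, -4.4, 1]'

```text
time: 12.85
tool_pos: [491.0, 37.0, 143.1]
tcp_rot: [145.5, 90.0, 61.5]
ft_force: [-0.5, -0.4, -0.7]
finger_gap: -0.0
```

Request:
carry_out --rows '[1, 0, 0, 0, 0, 0, 1, 1.24, 0, 0, 0, 0, 0, 1, 1.24, 0, 0, 0, 0, 0, 1]'

```text
time: 13.15
tool_pos: [491.5, 35.9, 143.2]
tcp_rot: [125.4, 90.0, 31.7]
ft_force: [0.1, 0.5, -0.2]
finger_gap: -0.5
```

```bash
python3 - <<'E'
from h import *
import pickle
st=sense();go((492,37,42),-94)
s=snapshot('wrist');save(s,'w15');pickle.dump((st,s),open('w15.pkl','wb'))
s=snapshot('top');save(s,'t15',(210,120,370,250),5)
E
```

```text
t 13.15 | p [491.5  35.9 143.2] | zang -93.63 | xax [ 0.  0. -1.] | gap -0.5 | F [ 0.1  0.5 -0.2] | shift [ 4.05  0.02 -0.04] | turn [ 0.05 -0.   -0.  ] |
```

View pics/w15.png

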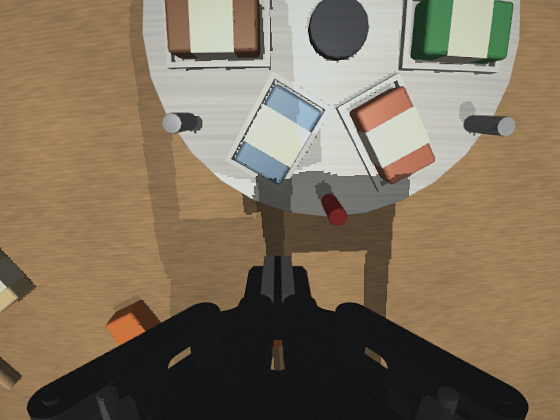

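View pics/t15.png

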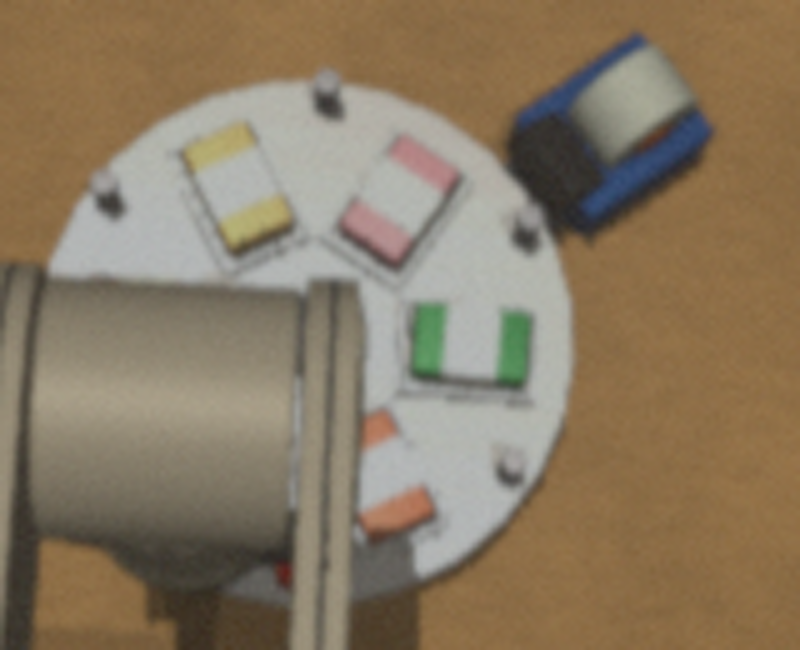

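The wrist view shows the red peg's top at (338,217) right of the shut fingers (278,270), and the hub at (338,28). The top view shows green seated and the disc unmoved. I'll check the peg position.

```bash
python3 - <<'E'
from h import *
import pickle
st,s=pickle.load(open('w15.pkl','rb'))
print('peg',plane(s,[(338,216.5)],93,st),'hub',plane(s,[(338,28)],62,st))
h=np.array([627.8,-17.4]);P=plane(s,[(338,216.5)],93,st)[0,:2];v=P-h;print(np.linalg.norm(v),np.degrees(np.arctan2(v[1],v[0])))
save(s,'w15p',(300,170,380,240),8)
E
```

```text
peg [[493.69790988  -9.00029056  93.        ]] hub [[626.13976261 -16.6428401   62.        ]]
134.36489755141997 176.41586509092159
```

View pics/w15p.png

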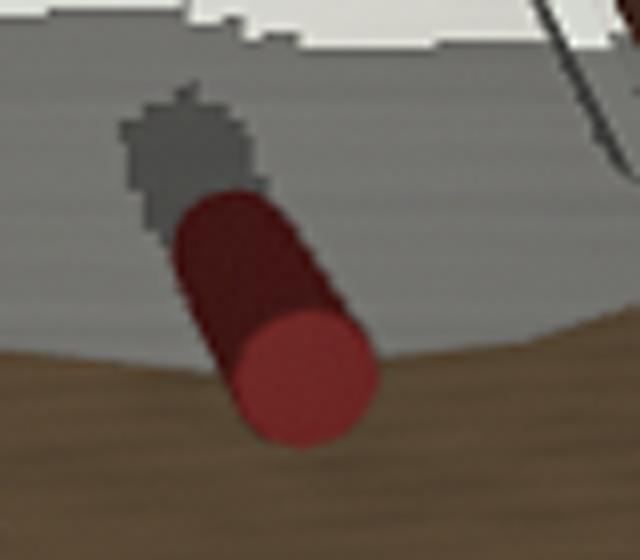

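Request:
carry_out --rows '[0.05, 0, 0, 1.5, 0, 0, 1, 0.05, 0, 0, 2.8, 0, 0, 1, 0.05, 0, 0, 3.6, 0, 0, 1, 0.05, 0, 0, 4.0, 0, 0, 1, 0.05, 0, 0, 4.0, 0, 0, 1]'

```text
time: 13.75
tool_pos: [490.5, 34.7, 41.6]
tcp_rot: [-89.0, 89.8, 176.9]
ft_force: [-0.3, 0.3, 1.0]
finger_gap: -0.0
```

```bash
python3 - <<'E'
from h import *
import pickle
st=sense();go((492,37,42),-94)
s=snapshot('wrist');save(s,'w16');pickle.dump((st,s),open('w16.pkl','wb'))
E
```

```text
t 13.75 | p [490.5  34.7  41.6] | zang -94.08 | xax [-0.003  0.    -1.   ] | gap -0.0 | F [-0.3  0.3  1. ] | shift [-0.02  0.05 -0.1 ] | turn [-0.01  0.    0.02] |
```

View pics/w16.png

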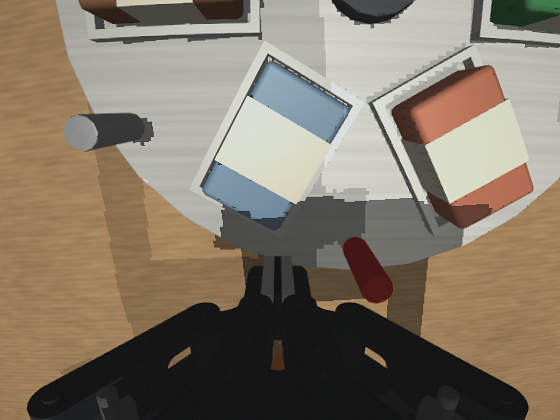

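Request:
carry_out --rows '[0, 0, 0, 0, 0, 0.2, 1, 0, 0, 0, 0, 0, 0.4, 1, 0, 0, 0, 0, 0, 0.55, 1, 0, 0, 0, 0, 0, 0.6, 1, 0, 0, 0, 0, 0, 0.65, 1]'

```text
time: 14.3
tool_pos: [490.8, 18.0, 43.2]
tcp_rot: [96.7, 90.0, 2.5]
ft_force: [0.9, -0.0, 0.4]
finger_gap: 0.2
```

```bash
cat > p.py <<'E'
import sys
from h import *
import pickle
st=sense();go((492,13,42),-94)
Rt=R.from_euler('xyz',st['tcp_rot'],degrees=True).as_matrix()
h=np.array([627.2,-17.2]);v=np.array(st['tool_pos'])[:2]-h
print('hub in tool y,z',(Rt.T@np.r_[-v,0])[1:].round(1),'F tool',(Rt.T@st['ft_force']).round(1),'ang',np.degrees(np.arctan2(v[1],v[0])).round(1))
if len(sys.argv)>1:
    s=snapshot('wrist');save(s,sys.argv[1]);pickle.dump((st,s),open(sys.argv[1]+'.pkl','wb'))
E
python3 p.py w17
```

```text
t 14.3 | p [490.8  18.   43.2] | zang -94.15 | xax [ 0.001  0.    -1.   ] | gap 0.2 | F [ 0.9 -0.   0.4] | shift [0.05 0.06 0.2 ] | turn [-0.02 -0.   -0.  ] | 
hub in tool y,z [138.6  25.3] F tool [-0.4  0.9 -0. ] ang 165.5
```

View pics/w17.png

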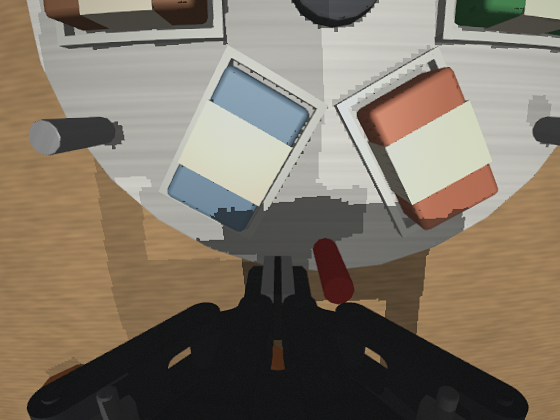

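The peg at (338,285) is now a few mm from the right finger's back (310,285). Starting the slow arc push, reading force after each short call.

Request:
carry_out --rows '[-0.14, 0, 0, 0, -0.02, 0.11, 1, -0.28, 0, 0, 0, -0.03, 0.22, 1, -0.42, 0, 0, 0, -0.04, 0.33, 1, -0.57, 0, 0, 0, -0.05, 0.45, 1, -0.71, 0, 0, 0, -0.06, 0.56, 1]'

```text
time: 14.85
tool_pos: [487.8, 4.4, 42.8]
tcp_rot: [-112.3, 90.0, 159.4]
ft_force: [-0.0, 1.4, 0.2]
finger_gap: -0.6
```

```bash
python3 p.py w18
```

```text
t 14.85 | p [487.8   4.4  42.8] | zang -88.33 | xax [-0.  0. -1.] | gap -0.6 | F [-0.   1.4  0.2] | shift [ 0.03  0.18 -0.34] | turn [ 0.71 -0.    0.  ] | 
hub in tool y,z [138.7  25.6] F tool [-0.2  0.  -1.4] ang 171.2
```

View pics/w18.png

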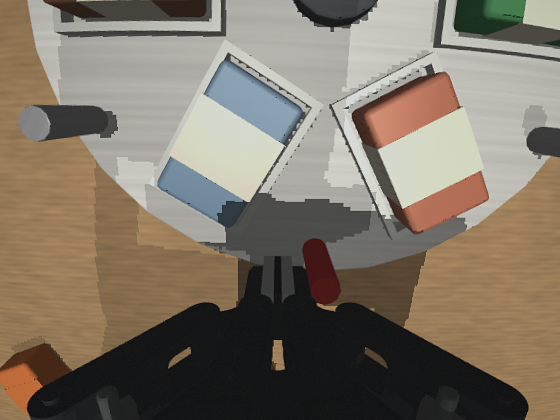

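Contact: F = 1.4 N along -z, and the peg has closed to the finger at (322,290). The disc is turning with it; continue.

Request:
carry_out --rows '[-0.14, 0, 0, 0, -0.02, 0.11, 1, -0.28, 0, 0, 0, -0.03, 0.22, 1, -0.42, 0, 0, 0, -0.04, 0.33, 1, -0.57, 0, 0, 0, -0.05, 0.45, 1, -0.71, 0, 0, 0, -0.06, 0.56, 1]'

```text
time: 15.4
tool_pos: [486.8, -9.8, 42.8]
tcp_rot: [-104.5, 90.0, 172.9]
ft_force: [-0.8, 0.2, -0.2]
finger_gap: -0.0
```

```bash
python3 p.py
```

```text
t 15.4 | p [486.8  -9.8  42.8] | zang -82.66 | xax [-0.  0. -1.] | gap -0.0 | F [-0.8  0.2 -0.2] | shift [ 0.03  0.32 -0.88] | turn [ 1.42 -0.    0.  ] | 
hub in tool y,z [138.3  25.3] F tool [ 0.2 -0.8 -0.3] ang 177.0
```

Request:
carry_out --rows '[-0.14, 0, 0, 0, -0.02, 0.11, 1, -0.28, 0, 0, 0, -0.03, 0.22, 1, -0.42, 0, 0, 0, -0.04, 0.33, 1, -0.57, 0, 0, 0, -0.05, 0.45, 1]'

```text
time: 15.8
tool_pos: [487.1, -21.1, 42.8]
tcp_rot: [-128.3, 90.0, 153.6]
ft_force: [-0.8, 0.7, 1.2]
finger_gap: -0.2
```

```bash
python3 p.py w19
```

```text
t 15.8 | p [487.1 -21.1  42.8] | zang -78.1 | xax [-0.  0. -1.] | gap -0.2 | F [-0.8  0.7  1.2] | shift [ 0.03  0.47 -1.29] | turn [ 1.99 -0.    0.  ] | 
hub in tool y,z [137.9  25.1] F tool [-1.2 -0.7 -0.9] ang -178.4
```

View pics/w19.png

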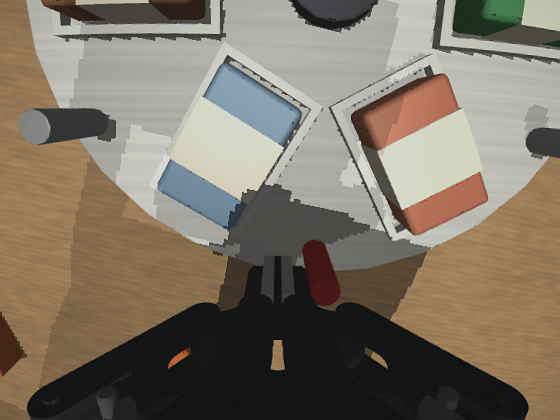

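The peg stays at (324,290) in the tool, so the disc follows; it is about 0.24 rad on. Now shorter calls of 0.06 rad.

Request:
carry_out --rows '[-0.14, 0, 0, 0, -0.02, 0.11, 1, -0.28, 0, 0, 0, -0.03, 0.22, 1, -0.42, 0, 0, 0, -0.04, 0.33, 1]'

```text
time: 16.15
tool_pos: [487.8, -29.3, 42.9]
tcp_rot: [-91.0, 90.0, -165.8]
ft_force: [-1.7, 0.9, -0.2]
finger_gap: -0.4
```

```bash
python3 p.py
```

```text
t 16.15 | p [487.8 -29.3  42.9] | zang -74.74 | xax [-0. -0. -1.] | gap -0.4 | F [-1.7  0.9 -0.2] | shift [ 0.04  0.61 -1.59] | turn [2.41 0.   0.  ] | 
hub in tool y,z [137.7  25. ] F tool [ 0.2 -1.4 -1.3] ang -175.0
```

Request:
carry_out --rows '[-0.14, 0, 0, 0, -0.02, 0.11, 1, -0.28, 0, 0, 0, -0.03, 0.22, 1, -0.42, 0, 0, 0, -0.04, 0.33, 1]'

```text
time: 16.45
tool_pos: [489.0, -37.6, 42.9]
tcp_rot: [-97.2, 90.0, -168.5]
ft_force: [-1.0, 0.6, -0.2]
finger_gap: 0.1
```

```bash
python3 p.py w20
```

```text
t 16.45 | p [489.  -37.6  42.9] | zang -71.39 | xax [-0. -0. -1.] | gap 0.1 | F [-1.   0.6 -0.2] | shift [ 0.03  0.76 -1.88] | turn [2.83 0.   0.  ] | 
hub in tool y,z [137.5  24.8] F tool [ 0.2 -0.8 -0.9] ang -171.6
```

View pics/w20.png

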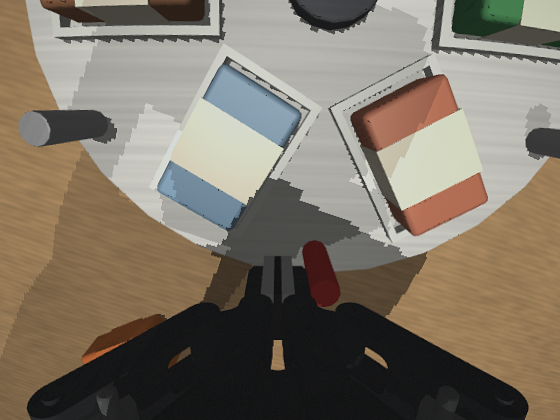

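Request:
carry_out --rows '[-0.14, 0, 0, 0, -0.02, 0.11, 1, -0.28, 0, 0, 0, -0.03, 0.22, 1, -0.42, 0, 0, 0, -0.04, 0.33, 1]'

```text
time: 16.8
tool_pos: [490.6, -45.7, 42.8]
tcp_rot: [-106.6, 90.0, -174.7]
ft_force: [-2.1, 0.7, 0.2]
finger_gap: -0.2
```

```bash
python3 p.py
```

```text
t 16.8 | p [490.6 -45.7  42.8] | zang -68.02 | xax [-0. -0. -1.] | gap -0.2 | F [-2.1  0.7  0.2] | shift [ 0.03  0.93 -2.16] | turn [ 3.25 -0.    0.  ] | 
hub in tool y,z [137.3  24.7] F tool [-0.2 -1.7 -1.4] ang -168.2
```

Request:
carry_out --rows '[-0.14, 0, 0, 0, -0.02, 0.11, 1, -0.28, 0, 0, 0, -0.03, 0.22, 1, -0.42, 0, 0, 0, -0.04, 0.33, 1]'

```text
time: 17.1
tool_pos: [492.6, -53.5, 42.8]
tcp_rot: [-151.5, 90.0, 143.9]
ft_force: [-4.8, 6.1, 2.7]
finger_gap: -0.1
```

```bash
python3 p.py w21
```

```text
t 17.1 | p [492.6 -53.5  42.8] | zang -64.66 | xax [-0.001  0.    -1.   ] | gap -0.1 | F [-4.8  6.1  2.7] | shift [ 0.03  1.12 -2.41] | turn [ 3.67 -0.    0.  ] | 
hub in tool y,z [137.2  24.8] F tool [-2.7 -1.7 -7.6] ang -164.9
```

View pics/w21.png

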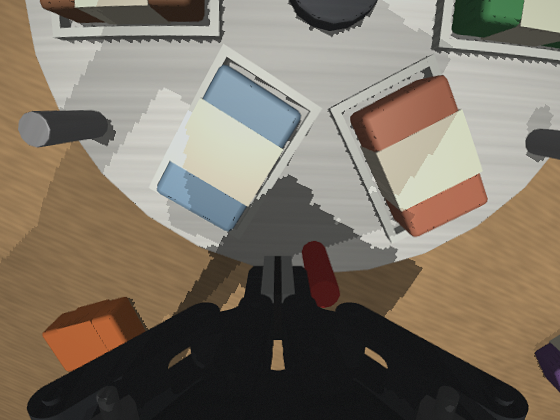

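The force has risen to 7.6 N against the push: this is the ramp. From here I go in 0.02 to 0.03 rad calls.

Request:
carry_out --rows '[-0.07, 0, 0, 0, -0.01, 0.06, 1, -0.14, 0, 0, 0, -0.02, 0.11, 1, -0.21, 0, 0, 0, -0.02, 0.17, 1]'

```text
time: 17.45
tool_pos: [493.7, -57.2, 42.8]
tcp_rot: [-150.5, 89.9, 146.5]
ft_force: [-4.0, 3.5, 2.3]
finger_gap: 0.2
```

```bash
python3 p.py
```

```text
t 17.45 | p [493.7 -57.2  42.8] | zang -63.04 | xax [-0.001  0.001 -1.   ] | gap 0.2 | F [-4.   3.5  2.3] | shift [ 0.03  1.21 -2.53] | turn [ 3.87 -0.01  0.01] | 
hub in tool y,z [137.1  24.9] F tool [-2.2 -2.  -5. ] ang -163.3
```

Request:
carry_out --rows '[-0.07, 0, 0, 0, -0.01, 0.06, 1, -0.14, 0, 0, 0, -0.02, 0.11, 1]'

```text
time: 17.65
tool_pos: [494.7, -60.2, 42.7]
tcp_rot: [-126.3, 90.0, 171.8]
ft_force: [-3.2, 2.0, 1.2]
finger_gap: 0.1
```

```bash
python3 p.py
```

```text
t 17.65 | p [494.7 -60.2  42.7] | zang -61.91 | xax [-0.001  0.    -1.   ] | gap 0.1 | F [-3.2  2.   1.2] | shift [ 0.03  1.28 -2.63] | turn [ 4.01 -0.    0.01] | 
hub in tool y,z [137.2  24.4] F tool [-1.2 -1.9 -3.2] ang -162.0
```

Request:
carry_out --rows '[-0.07, 0, 0, 0, -0.01, 0.06, 1, -0.14, 0, 0, 0, -0.02, 0.11, 1]'

```text
time: 17.85
tool_pos: [495.8, -63.2, 42.8]
tcp_rot: [-42.2, 90.0, -103.0]
ft_force: [-2.1, 1.3, 0.9]
finger_gap: 0.1
```

```bash
python3 p.py w22
```

```text
t 17.85 | p [495.8 -63.2  42.8] | zang -60.8 | xax [-0. -0. -1.] | gap 0.1 | F [-2.1  1.3  0.9] | shift [ 0.03  1.35 -2.73] | turn [4.15 0.   0.  ] | 
hub in tool y,z [137.1  24. ] F tool [-0.9 -1.2 -2.2] ang -160.7
```

View pics/w22.png

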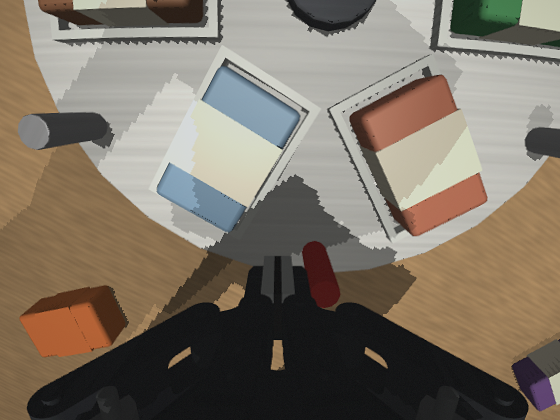

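The force has fallen from 7.6 to 2.2 N with the peg still in contact, so the tip of the ramp is near.

Request:
carry_out --rows '[-0.07, 0, 0, 0, -0.01, 0.06, 1, -0.14, 0, 0, 0, -0.02, 0.11, 1]'

```text
time: 18.1
tool_pos: [496.9, -65.8, 42.9]
tcp_rot: [29.2, 90.0, -30.5]
ft_force: [-0.5, 1.0, -0.3]
finger_gap: 0.0
```

```bash
python3 p.py w23
```

```text
t 18.1 | p [496.9 -65.8  42.9] | zang -59.68 | xax [ 0. -0. -1.] | gap 0.0 | F [-0.5  1.  -0.3] | shift [ 0.03  1.42 -2.82] | turn [ 4.29  0.   -0.  ] | 
hub in tool y,z [137.   23.8] F tool [ 0.3  0.  -1.1] ang -159.5
```

View pics/w23.png

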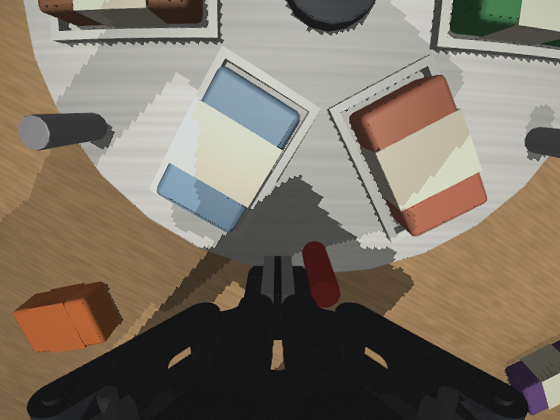

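Request:
carry_out --rows '[-0.07, 0, 0, 0, -0.01, 0.06, 1, -0.14, 0, 0, 0, -0.02, 0.11, 1]'

```text
time: 18.35
tool_pos: [498.0, -68.4, 43.0]
tcp_rot: [36.8, 90.0, -21.7]
ft_force: [0.1, -0.2, 0.8]
finger_gap: 0.3
```

```bash
python3 p.py w24
```

```text
t 18.35 | p [498.  -68.4  43. ] | zang -58.55 | xax [ 0.001 -0.    -1.   ] | gap 0.3 | F [ 0.1 -0.2  0.8] | shift [ 0.04  1.49 -2.9 ] | turn [ 4.43  0.   -0.  ] | 
hub in tool y,z [136.9  23.7] F tool [-0.8  0.   0.3] ang -158.4
```

View pics/w24.png

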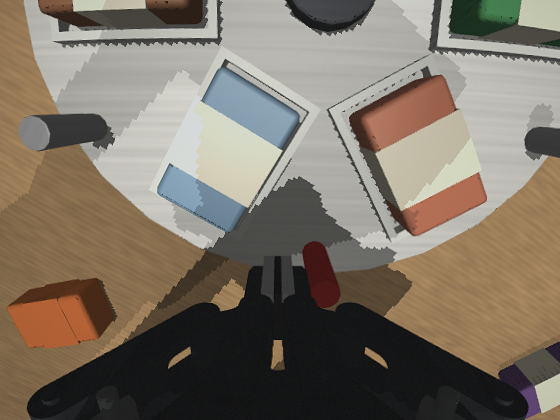

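Force is now zero. I'll hold one row and look for the disc jumping ahead.

Request:
carry_out --rows '[0, 0, 0, 0, 0, 0, 1, 0, 0, 0, 0, 0, 0, 1]'

```text
time: 18.6
tool_pos: [497.9, -68.3, 43.0]
tcp_rot: [39.3, 90.0, -19.3]
ft_force: [-1.0, 0.2, 0.0]
finger_gap: 0.4
```

```bash
python3 p.py w25
```

```text
t 18.6 | p [497.9 -68.3  43. ] | zang -58.61 | xax [ 0. -0. -1.] | gap 0.4 | F [-1.   0.2  0. ] | shift [ 0.04  1.49 -2.9 ] | turn [ 4.42  0.   -0.  ] | 
hub in tool y,z [137.   23.8] F tool [-0.  -0.7 -0.7] ang -158.4
```

View pics/w25.png

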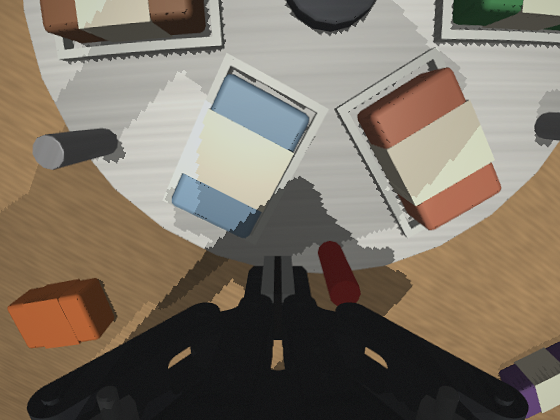

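The disc jumped ahead on its own: the peg went from (324,290) to (344,290) while the tool stood still. I'll check that it is at rest.

Request:
carry_out --rows '[0, 0, 0, 0, 0, -0.05, 1, 0, 0, 0, 0, 0, -0.1, 1, 0, 0, 0, 0, 0, -0.1, 1]'

```text
time: 18.95
tool_pos: [496.2, -65.8, 42.8]
tcp_rot: [-147.1, 90.0, 154.3]
ft_force: [-0.1, -0.6, -0.6]
finger_gap: -0.1
```

```bash
cat > m.py <<'E'
from h import *
import sys,pickle
# disc angle from red peg in wrist view
def peg(n):
    st,s=pickle.load(open(n+'.pkl','rb'))
    hsv=cv2.cvtColor(s['color'],cv2.COLOR_RGB2HSV).astype(int)
    m=(((hsv[...,0]<5)|(hsv[...,0]>174))&(hsv[...,1]>150)&(hsv[...,2]>35)); m[:230]=0; m[320:]=0; m[:,:295]=0; m[:,420:]=0
    k,l,stt,c=cv2.connectedComponentsWithStats(m.astype(np.uint8)); i=1+np.argmax(stt[1:,4]); y,x=np.where(l==i)
    r=x.max()  # right edge of peg top
    yy=y[x==r].mean(); P=plane(s,[(r-0.0,yy)],93,st)[0]
    h=np.array([627.2,-17.2]); v=P[:2]-h; print(n,r,round(yy,1),stt[i,4],'edge angle',round(np.degrees(np.arctan2(v[1],v[0]))%360,2),'r',round(np.hypot(*v),1),'t',round(st['time'],2))
for n in sys.argv[1:]: peg(n)
E
python3 p.py w26; python3 m.py w17 w18 w21 w22 w23 w24 w25 w26
```

```text
t 18.95 | p [496.2 -65.8  42.8] | zang -58.59 | xax [-0.  0. -1.] | gap -0.1 | F [-0.1 -0.6 -0.6] | shift [ 0.03  1.5  -2.78] | turn [ 4.43 -0.    0.  ] | 
hub in tool y,z [137.1  26.7] F tool [ 0.6 -0.4  0.5] ang -159.6
w17 353 289.5 1664 edge angle 179.15 r 133.6 t 14.3
w18 340 291.0 1629 edge angle 182.4 r 133.8 t 14.85
w21 339 294.0 1585 edge angle 206.4 r 134.0 t 17.1
w22 339 293.5 1594 edge angle 210.63 r 133.8 t 17.85
w23 339 293.5 1591 edge angle 211.82 r 133.7 t 18.1
w24 339 293.0 1595 edge angle 213.01 r 133.5 t 18.35
w25 359 292.0 1643 edge angle 216.67 r 133.7 t 18.6
w26 364 292.0 1656 edge angle 216.33 r 133.6 t 18.95
```

View pics/w26.png

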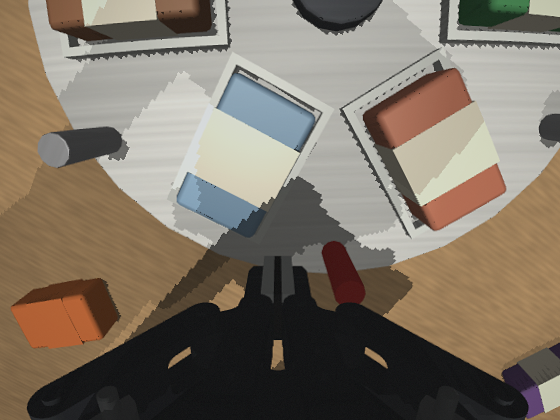

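The peg's angle went from 213.0° to 216.4° and is steady (216.7, then 216.3). That is 37.2° or 0.65 rad from the start, about 0.18 rad after the ramp began, as the description says. Back the finger off and rise.

Request:
carry_out --rows '[0, 0, 0, 0, 0, -0.3, 1, 0, 0, 0, 0, -0.2, -0.4, 1, 0, 0, 0, -1, -0.2, -0.4, 1, 0, 0, 0, -2.5, -0.2, -0.4, 1, 0, 0, 0, -4.5, -0.2, -0.4, 1]'

```text
time: 19.5
tool_pos: [484.3, -59.5, 154.1]
tcp_rot: [-133.9, 89.7, 167.5]
ft_force: [1.4, -0.4, -0.2]
finger_gap: 0.1
```

Request:
carry_out --rows '[0, 0, 0, -1, -1.5, -1, 1, 0, 0, 0, -1, -3, -2, 1, 0, 0, 0, -1, -4.5, -3, 1, 0, 0, 0, -1, -4.5, -3, 1, 0, 0, 0, -1, -4.5, -3, 1]'

```text
time: 20.0
tool_pos: [351.5, -54.8, 180.8]
tcp_rot: [41.5, 89.8, -17.2]
ft_force: [0.2, 0.2, 0.5]
finger_gap: -0.2
```

```bash
python3 - <<'E'
from h import *
import pickle
go()
s=snapshot('top');save(s,'t27',(210,120,370,250),5);save(s,'t27f');pickle.dump(s,open('t27.pkl','wb'))
s=snapshot('scene');save(s,'s27',(190,185,350,335),4)
E
```

```text
t 20.0 | p [351.5 -54.8 180.8] | zang -58.63 | xax [ 0.003 -0.001 -1.   ] | gap -0.2 | F [0.2 0.2 0.5] |
```

View pics/t27.png

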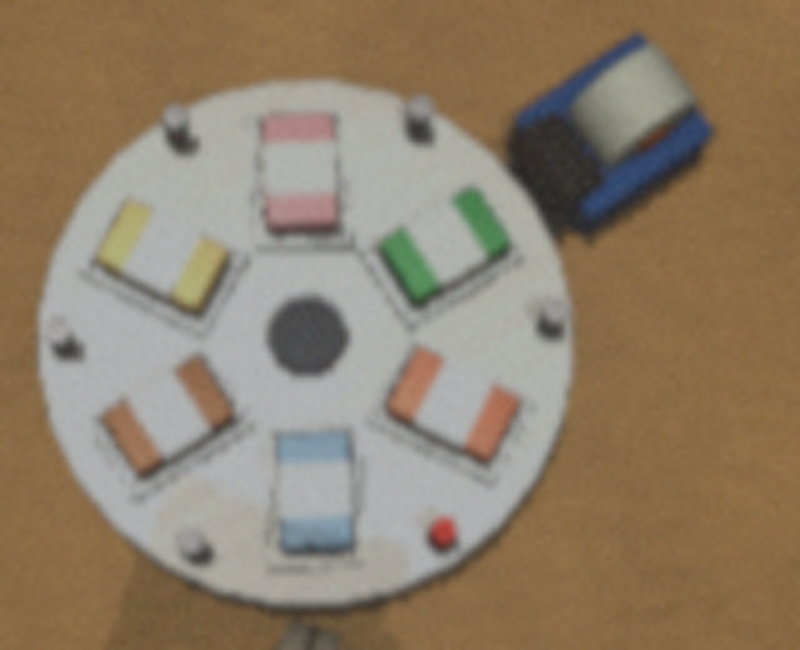

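View pics/s27.png

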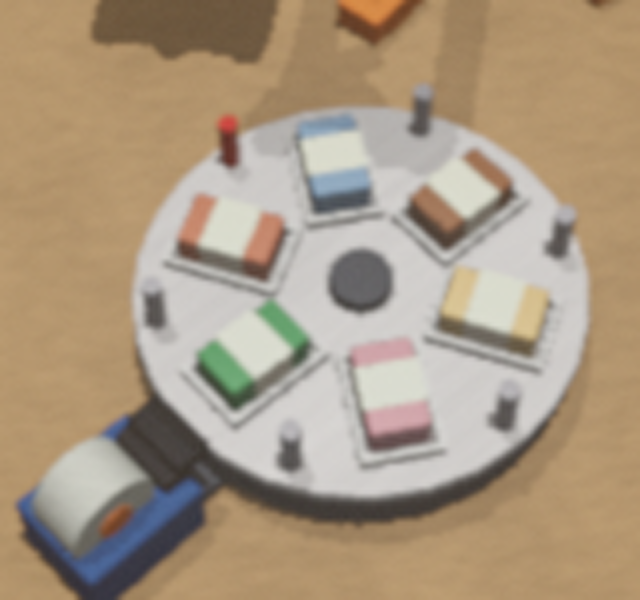

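View pics/t27f.png

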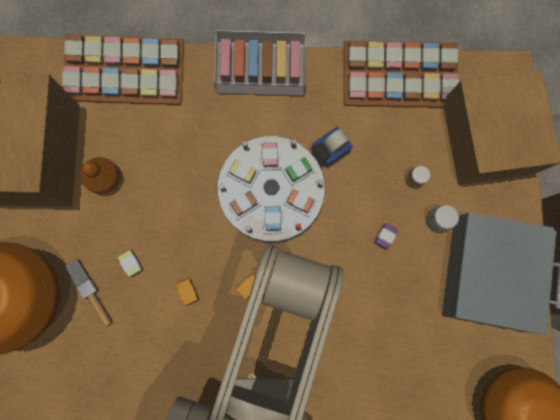

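```bash
python3 - <<'E'
from h import *
import pickle
T=snapshot('top'); st=sense()
c=lambda p:np.array(p,float)/5+np.array((210,120))-.4
h=np.array([625.5,-17.6])
for n,p,z in [('red0',(288,568),93),('red',(441,534),93),('green',(445,243),76)]:
    P=plane(T,[c(p)],z)[0]; v=P[:2]-h; print(n,P.round(1),np.hypot(*v).round(1),np.degrees(np.arctan2(v[1],v[0])).round(1)%360)
old=pickle.load(open('t27.pkl','rb'))['color'].astype(int); a=old[120:250,210:370];b=T['color'][120:250,210:370].astype(int)
print('diff',np.abs(a-b).mean(),np.percentile(np.abs(a-b),99.9))
o=pickle.load(open('d0.pkl','rb'))[1]['top']['color'].astype(int)
for n,(x,y) in dict(purple=(387,237),cream=(130,263),gourd=(100,175),jar=(419,177),tin=(443,218),brush=(85,285)).items(): print(n,np.abs(o[y-15:y+15,x-15:x+15]-T['color'][y-15:y+15,x-15:x+15]).mean().round(1))
E
```

```text
red0 [491.6  -8.   93. ] 134.3 175.9
red [511.2 -89.2  93. ] 134.8 212.1
green [675.3 -91.4  76. ] 89.0 304.0
diff 1.7816025641025641 9.0
purple 2.3
cream 2.4
gourd 3.3
jar 2.4
tin 2.4
brush 2.4
```

Request:
carry_out --rows '[0, 0, 0, 0, 0, 0, 1, 0, 0, 0, 0, 0, 0, 1, 0, 0, 0, 0, 0, 0, 1]'

```text
time: 20.45
tool_pos: [351.9, -54.7, 180.0]
tcp_rot: [-138.0, 89.9, 163.4]
ft_force: [-0.7, 0.1, 0.6]
finger_gap: -0.0
```

```bash
python3 - <<'E'
from h import *
import pickle
T=snapshot('top')
old=pickle.load(open('t27.pkl','rb'))['color'].astype(int)[120:240,210:370]; b=T['color'][120:240,210:370].astype(int)
print(np.abs(old-b).mean())
hand_in()
E
```

```text
1.7416145833333334
the job is handed in; nothing more can be done
```

I laid the green bar flat in the empty nest and let go. I then pushed the red peg slowly anticlockwise until the disc jumped into its next click by itself, backed the fingers off, and handed in at about 20.5 s.

**Last checks**
- **Turn:** the disc had turned 0.63 rad by the top camera and 0.65 rad by the wrist camera, inside the 0.48–0.92 range. It stood still with nothing touching it.
- **Latching:** I inferred this from the push. The force peaked at 7.6 N in my readings, dropped to zero, and the disc then jumped about 0.06 rad while the arm stood still. The latch itself can't be seen.
- **Bars:** the green bar is 89 mm from the axis and looks flat in its nest. The other five bars look in place.
- **Other goods:** the image patches around the purple bar, cream bar, gourd, jar, tin and brush are unchanged beyond image noise.

**What went wrong or disagreed**
- **First grasp:** it closed on air above the bar. The real fingertips sit about 28 mm behind the reported tool point, not at it as the text says. I lowered the arm about 23 mm and the second grasp held.
- **Cameras:** the fixed and wrist cameras disagreed by 2–3 mm on where the nest is. I used the wrist camera for the fit.

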